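# Weed out the flanges that rock on the surface plate

### The job

Find out which of the three reground flanges lying face down on the granite surface plate have a bad face, by pressing on the rim of each at several places: a good one sits steady, a bad one rocks. Move every flange that rocks to the sheet-steel rework tray, set down gently (not dropped) and lying flat on the tray's floor, not one on another; leave every steady flange where it is on the plate. Do not disturb the other things on the bench.

Things in the scene. Friction and masses are not known exactly. Their poses are not given: they have to be found in the camera images.
- flange_a_mid (a point): steel pipe flange, one of three alike from above: disc 100 mm across, 12 mm thick, four bolt holes, and on it a round hub 42 mm across that rises to 38 mm above the underside, bored 26 mm; 0.68 to 0.92 kg. Lies sealing face down. Point: on its axis, half-way up, 19 mm above the underside; z is the axis, up when level. Good or bad has to be found out, as for the other two; one or more may be bad
- flange_b_mid (a point): another flange, same shape and point. All three rest level. A good face does not move wherever the rim is pressed. A bad face is high along one straight band across the middle: pressed with 2 to 4 N on the rim at either side of the band the flange tips by 5 degrees (0.09 rad), the pressed rim sinking up to 4 mm and the far rim rising as much; let go, it falls back level
- flange_c_mid (a point): the third flange, same shape and point. On a bad flange the rim near either end of its high band does not move when pressed, so press at several places round the rim, well spread; which way the band runs cannot be seen from above
- plate_top (a point): black granite surface plate, 300 mm (x) by 400 mm (y) and 50 mm high, fixed on the bench; this point is the centre of its flat top, z up. The three flanges lie on it, at least 120 mm between centres
- tray_floor (a point): rework tray: shallow open tray of dark sheet steel, empty, 300 mm (x) by 190 mm (y) outside, walls 3 mm thick and 36 mm high over the bench, fixed here; point: centre of its inner floor, 4 mm above the bench; its x axis is its long side. Two flanges fit side by side along the long side, 140 mm between centres
- ferrule_1: bystander: steel hose ferrule 30 mm across, 40 mm tall, standing on the surface plate; origin under its centre
- square: bystander: small engineer's square lying on the surface plate, stock 75 x 16 x 16 mm along its -x, blade 95 mm along its y; origin under the corner of the stock
- ferrule_2: bystander: like ferrule_1, standing on the bench left of the plate
- ferrule_3: bystander: like ferrule_1, standing on the bench left of the plate
- wrench: bystander: open-end wrench 210 mm long lying on the bench near the robot
- adaptor: bystander: brass hose adaptor 62 mm long, 35 mm across its hexagon, lying on the bench near the robot
- oil_bottle: bystander: grey plastic oil bottle 72 mm across, 190 mm tall, standing left of the plate; origin under its centre
- feeler_gauge: bystander: steel feeler gauge 150 mm long, 10 mm thick, lying right of the tray
There are look-alikes about, which are no part of the job. Leave any pink look-alike of the part that bears flange_b_mid alone. Leave any turquoise look-alike of the part that bears flange_a_mid alone.

How it is judged:
By the outcome, as a careful person would: the job done as asked, in the order asked, and still so for the second after the job is handed in, with the robot touching nothing.
It also fails if it takes over 72 s, if anything falls off the work surface, if the arm or the gripper's body presses on something with over 40 N, if the wrist force passes 120 N, or if a joint passes its speed limit or range.

### The arm

A 6-joint arm with a two-finger parallel gripper is mounted at the origin on the work surface. World frame = base frame: x ahead of the robot, y to its left, z up, the work surface at z = 0. Lengths are in m, angles in rad, forces in N, time in s.
With the tool pointing down it reaches from about 0.35 to 0.975 m from the base axis. Payload 4.9 kg.
Tool frame: the origin (TCP) lies midway between the tips of the shut fingers; the grasp point (between the pads) lies 19 mm behind it; z points along the fingers, y is the direction in which the jaws open and shut (so a half turn about z gives the same grasp; the last joint's range is limited). The gripper opens to 85 mm and grips with 20 to 120 N. Pads are 22 mm wide; open, the fingers measure 114 mm over their backs; the gripper's body (76 mm by 85 mm) begins 54 mm behind the grasp point. The pads swing forward as they close: fully open they stand 13 mm farther back than shut.
Start: joints at [-1.303, 0.053, 1.613, -0, 1.476, -0.119], TCP at [0.236, -0.579, 0.2] pointing down, gripper open.
Joint ranges: [-3.01, 3.01], [-1.01, 2.22], [0.06, 2.58], [-1.02, 4.17], [0.09, 2.62], [-3.14, 3.14]. Speed limits (rad/s): [2.57, 2.57, 3.14, 3.14, 3.14, 3.14].

### API

Orientations are given as a unit quaternion [w, x, y, z].
In Python, from plant import manip gives the robot as it stands. The module is installed in compiled form; this text tells all that it offers.
- The arm moves only by the tool move_arm, never from a script. Its argument "rows" is a list of rows, each an object of numbers: "tx", "ty", "tz": the shift along the tool's x, y, z in m; "ax", "ay", "az": the turn, a rotation vector about the tool's x, y, z in degrees; "jaw": the closure in counts, from 0 (fully open) to 255 (shut). In form: [{"tx": .., "ty": .., "tz": .., "ax": .., "ay": .., "az": .., "jaw": ..}, ...]. A call has 1 to 12 rows; each row shifts and turns the pose as measured when the row begins, along the tool's axes as they then stand; what a row does not reach is not made up. A row lasts 1/10 s, in which the tool goes at most 50 mm and 8.59 degrees, less where a joint would pass 70% of its speed; a pose out of reach is approached as far as the arm can. A call with a gripper value outside its range is refused whole. The fingers move at their own pace and stop on an object; the grip force is fixed at half the most. Time passes only in rows, so rows that do not move let the fingers close. It gives the time, the measured TCP pose, the force and the opening at its end, in the units of the state.
- manip.state(): the state, without advancing time (a new reading comes with each control period).
- manip.grab_frame(name): name is "scene" or "top" or "wrist"; returns a dict with "color" (420x560x3 uint8, red, green, blue), "intrinsics" (3x3 intrinsics, pixels), "R" (3x3) and "t" (3): a world point X has camera coordinates R X + t. Camera axes: x right, y down, z forward; pixel columns grow to the right and rows downward; lengths in m; the calibration is good to about 2 mm. The wrist camera is an equidistant fisheye: a pixel r from the principal point sees the ray r / f radians off the axis. A picture is of the moment at which its call begins. There is no depth.
- manip.job_done(): hands the job in, once; it reports no verdict.
The state is a dict: "time": time; "joint_pos": joint angles; "joint_vel": joint speeds; "joint_efforts": joint torques, N m; "tool_pos": TCP position; "tool_rot": TCP orientation; "contact_force": force on the tool from outside, world axes, zero at the start; "ft_torque": the same for the moment, N m; "gripper_width": opening from 0.0 (shut) to 1.0 (fully open).
Only numpy, scipy, OpenCV 4.12 (cv2) and the standard library are available. Lean on these libraries where they do the work, as an engineer would, in place of code of your own. Each camera call takes 0.05 s, during which the arm holds its last target.

## Working session

There is one attempt and no reset: what is moved stays moved. The work goes in short steps, Python scripts to look and compute and a tool call to move; the robot and the scene stay as the last step left them, time stands still between calls to the robot, and variables do not carry over. Pictures are saved under pics/ and viewed, and the job is handed in when it is done.

Besides the shell and the picture viewer there is one more tool, called by a JSON object that holds its "method" and its "body". move_arm: Moves the arm, as the interface text tells. Its arguments: {"type":"object","properties":{"rows":{"type":"array"}},"required":["rows"]}

```bash
mkdir -p pics; python3 - <<'E'
from plant import manip
import cv2,pickle
d={}
for n in ["scene","top","wrist"]:
    f=manip.grab_frame(n); d[n]=f
    cv2.imwrite(f"pics/{n}0.png",f["color"][:,:,::-1]); print(n,f["intrinsics"],f["R"],f["t"])
pickle.dump(d,open("f0.pkl","wb"))
print(manip.state())
E
```

```text
scene [[417.93626403   0.         281.98152491]
 [  0.         417.93626403 204.77798757]
 [  0.           0.           1.        ]] [[-0.76399575  0.64521998 -0.00129404]
 [ 0.51229133  0.60537512 -0.60916218]
 [-0.39226023 -0.46606024 -0.79304462]] [ 0.39411799 -0.21723102  1.56602317]
top [[433.26739745   0.         287.31717767]
 [  0.         433.26739745 215.48175015]
 [  0.           0.           1.        ]] [[-0.0229596  -0.99970829 -0.00749619]
 [-0.98715591  0.02385583 -0.15796867]
 [ 0.15810142  0.00377301 -0.98741567]] [0.02574439 0.50754452 1.21602715]
wrist [[325.1922621    0.         275.82585048]
 [  0.         325.1922621  211.92010451]
 [  0.           0.           1.        ]] [[ 0.37726904 -0.92610269 -0.00136632]
 [-0.88606341 -0.36138646  0.29032992]
 [-0.26936909 -0.10832185 -0.95692563]] [-0.62361081 -0.03855082  0.37980572]
{'time': 0.15, 'joint_pos': array([-1.30301743e+00,  5.31957722e-02,  1.61399484e+00,  1.32688544e-05,
        1.47601485e+00, -1.18981835e-01]), 'joint_vel': array([-0.00143223, -0.00161661, -0.00259846, -0.00157563,  0.00153975,
        0.00036906]), 'joint_efforts': array([-1.28382462e-04, -3.94243526e+01, -3.70722306e+01, -6.59643229e-05,
        4.70805346e-03, -2.64447340e-05]), 'tool_pos': array([ 0.23561282, -0.57829703,  0.19854164]), 'tool_rot': array([-8.04660424e-04,  9.81360016e-01,  1.92176658e-01, -5.33537924e-05]), 'contact_force': array([ 0.1933508 , -0.40588541, -0.58494098]), 'ft_torque': array([-0.00081979,  0.03547168,  0.04188729]), 'gripper_width': 1.0018362846617241}
```

View pics/scene0.png

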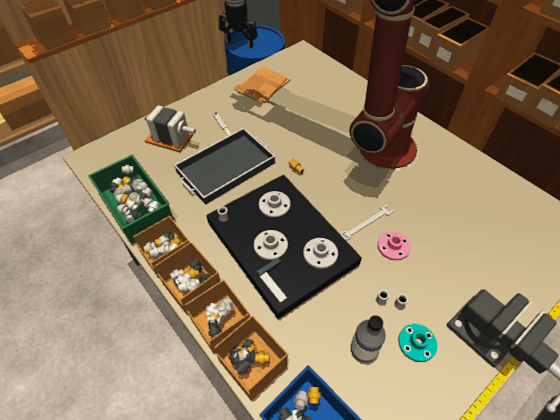

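View pics/top0.png

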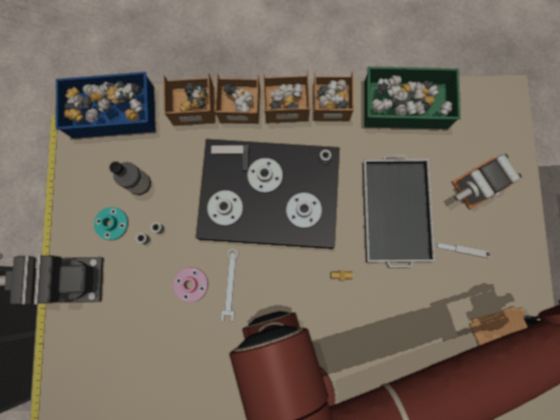

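View pics/wrist0.png

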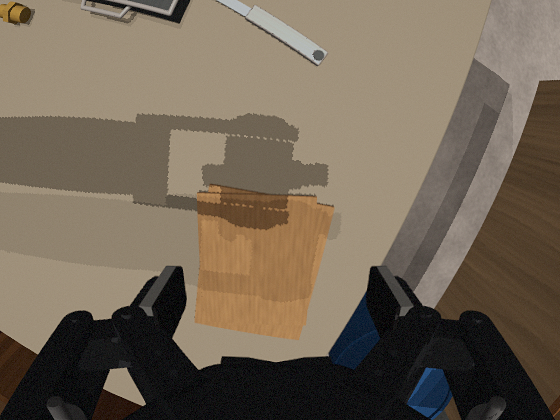

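```bash
cat > h.py <<'E'
import numpy as np,cv2,pickle
def ray(f,uv):
    K,R,t=f["intrinsics"],f["R"],f["t"]
    d=np.linalg.inv(K)@np.array([uv[0],uv[1],1.]); return -R.T@t, R.T@d
def onz(f,uv,z):
    c,d=ray(f,uv); return c+d*(z-c[2])/d[2]
def proj(f,X):
    p=f["R"]@np.asarray(X)+f["t"]; p=f["intrinsics"]@p; return p[:2]/p[2]
def tri(fs,uvs):
    A=np.zeros((3,3));b=np.zeros(3)
    for f,u in zip(fs,uvs):
        c,d=ray(f,u);d/=np.linalg.norm(d);P=np.eye(3)-np.outer(d,d);A+=P;b+=P@c
    return np.linalg.solve(A,b)
E
python3 - <<'E'
from h import *
d=pickle.load(open("f0.pkl","rb"))
for n,seeds in (("top",[(265,174),(225,207),(304,209)]),("scene",[(274,204),(270,244),(320,252)])):
    f=d[n];im=f["color"]; g=im.min(2); 
    for (u,v) in seeds:
        m=((g>110)&(im.max(2)-g<60)).astype(np.uint8)
        num,l,st,ce=cv2.connectedComponentsWithStats(m)
        best=[i for i in range(1,num) if st[i,4]>300 and abs(ce[i]-np.array([u,v])).max()<12]
        for i in best:
            c=cv2.findContours((l==i).astype(np.uint8),0,1)[0][0]; e=cv2.fitEllipse(cv2.convexHull(c)); print(n,(u,v),st[i],e, onz(f,e[0],.062))
f=d["top"]
for n,uv,z in(("tray c",(398,211),.036),("plate tl",(206,142),.05),("tr",(340,146),.05),("bl",(197,240),.05),("br",(334,247),.05),("fer",(326,155),.09),("trayTL",(364,160),.036),("TR",(429,160),.036),("BL",(369,262),.036),("BR",(433,261),.036)): print(n,onz(f,uv,z))
im=f["color"][110:300,180:450]; cv2.imwrite("pics/topz.png",cv2.resize(im,None,fx=2.9,fy=2.9,interpolation=2)[:,:,::-1])
E
```

```text
top (265, 174) [     0      0    560    420 128238] ((276.54595947265625, 142.77627563476562), (601.1793212890625, 626.5530395507812), 83.54042053222656) [0.72090775 0.04028593 0.062     ]
top (265, 174) [248 158  34  34 816] ((264.64874267578125, 174.6685791015625), (33.72239685058594, 34.63615417480469), 79.32884216308594) [0.62574113 0.07654553 0.062     ]
top (225, 207) [207 190  36  35 854] ((224.5498504638672, 207.32333374023438), (34.30057144165039, 35.17613983154297), 64.00817108154297) [0.53253162 0.19270824 0.062     ]
top (304, 209) [286 193  36  35 879] ((303.6033630371094, 209.5554656982422), (34.73300552368164, 35.36192321777344), 101.21318054199219) [ 0.52056474 -0.03317929  0.062     ]
scene (274, 204) [259 191  31  26 528] ((274.07568359375, 203.33151245117188), (25.176898956298828, 31.429548263549805), 87.93000793457031) [ 0.52366193 -0.02949388  0.062     ]
scene (270, 244) [254 230  34  29 657] ((270.26123046875, 243.9503631591797), (28.81096649169922, 33.898292541503906), 86.43164825439453) [0.62866947 0.08010918 0.062     ]
scene (320, 252) [304 238  34  30 687] ((320.3552551269531, 252.2416229248047), (29.461454391479492, 34.59844970703125), 100.60042572021484) [0.535372   0.19618165 0.062     ]
tray c [ 0.51414267 -0.30845459  0.036     ]
plate tl [0.73267812 0.24950008 0.05      ]
tr [ 0.71028927 -0.14642738  0.05      ]
bl [0.44180871 0.27327774 0.05      ]
br [ 0.41257637 -0.11682029  0.05      ]
fer [ 0.67167406 -0.10046282  0.09      ]
trayTL [ 0.66989613 -0.21749921  0.036     ]
TR [ 0.665055   -0.40982159  0.036     ]
BL [ 0.36851632 -0.2164328   0.036     ]
BR [ 0.36709579 -0.39900636  0.036     ]
```

View pics/topz.png

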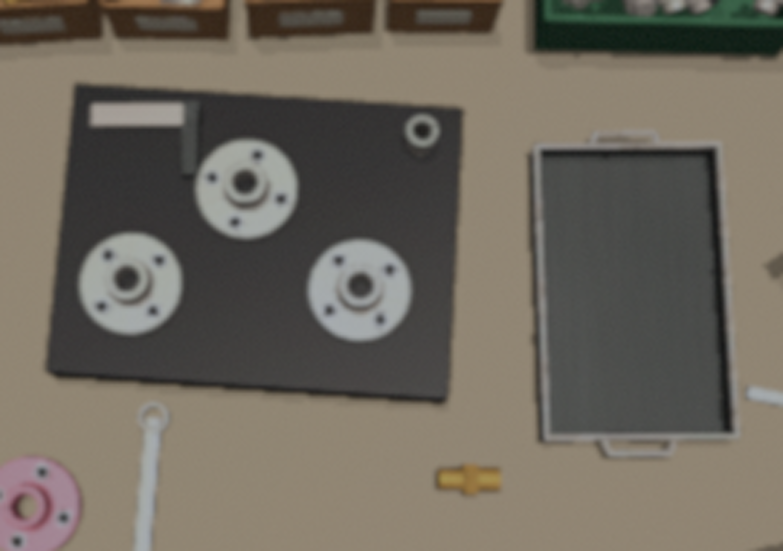

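{"method": "move_arm", "body": {"rows": [{"tx": 0.04, "ty": -0.03, "jaw": 255}, {"tx": 0.04, "ty": -0.03, "jaw": 255}, {"tx": 0.04, "ty": -0.03, "jaw": 255}, {"tx": 0.04, "ty": -0.03, "jaw": 255}, {"tx": 0.04, "ty": -0.03, "jaw": 255}, {"tx": 0.04, "ty": -0.03, "jaw": 255}, {"tx": 0.04, "ty": -0.03, "jaw": 255}, {"tx": 0.04, "ty": -0.03, "jaw": 255}, {"tx": 0.04, "ty": -0.03, "jaw": 255}, {"az": 7.4, "jaw": 255}, {"az": 7.4, "jaw": 255}, {"az": 7.4, "jaw": 255}]}}

```text
schema error: expected keys tx, ty, tz, ax, ay, az, jaw
```

{"method": "move_arm", "body": {"rows": [{"tx": 0.04, "ty": -0.03, "tz": 0, "ax": 0, "ay": 0, "az": 0, "jaw": 255}, {"tx": 0.04, "ty": -0.03, "tz": 0, "ax": 0, "ay": 0, "az": 0, "jaw": 255}, {"tx": 0.04, "ty": -0.03, "tz": 0, "ax": 0, "ay": 0, "az": 0, "jaw": 255}, {"tx": 0.04, "ty": -0.03, "tz": 0, "ax": 0, "ay": 0, "az": 0, "jaw": 255}, {"tx": 0.04, "ty": -0.03, "tz": 0, "ax": 0, "ay": 0, "az": 0, "jaw": 255}, {"tx": 0.04, "ty": -0.03, "tz": 0, "ax": 0, "ay": 0, "az": 0, "jaw": 255}, {"tx": 0.04, "ty": -0.03, "tz": 0, "ax": 0, "ay": 0, "az": 0, "jaw": 255}, {"tx": 0.04, "ty": -0.03, "tz": 0, "ax": 0, "ay": 0, "az": 0, "jaw": 255}, {"tx": 0.04, "ty": -0.03, "tz": 0, "ax": 0, "ay": 0, "az": 0, "jaw": 255}, {"tx": 0, "ty": 0, "tz": 0, "ax": 0, "ay": 0, "az": 7.4, "jaw": 255}, {"tx": 0, "ty": 0, "tz": 0, "ax": 0, "ay": 0, "az": 7.4, "jaw": 255}, {"tx": 0, "ty": 0, "tz": 0, "ax": 0, "ay": 0, "az": 7.4, "jaw": 255}]}}

```text
time: 1.35
tool_pos: [0.468, -0.1855, 0.1945]
tool_rot: [-0.003, 1.0, -0.007, -0.001]
contact_force: [-0.1, -0.0, 0.5]
gripper_width: -0.003
```

{"method": "move_arm", "body": {"rows": [{"tx": 0.025, "ty": -0.039, "tz": 0, "ax": 0, "ay": 0, "az": 0, "jaw": 255}, {"tx": 0.025, "ty": -0.039, "tz": 0, "ax": 0, "ay": 0, "az": 0, "jaw": 255}, {"tx": 0.025, "ty": -0.039, "tz": 0, "ax": 0, "ay": 0, "az": 0, "jaw": 255}, {"tx": 0.025, "ty": -0.039, "tz": 0, "ax": 0, "ay": 0, "az": 0, "jaw": 255}, {"tx": 0, "ty": 0, "tz": 0.04, "ax": 0, "ay": 0, "az": 0, "jaw": 255}, {"tx": 0, "ty": 0, "tz": 0.04, "ax": 0, "ay": 0, "az": 0, "jaw": 255}, {"tx": 0, "ty": 0, "tz": 0, "ax": 0, "ay": 0, "az": 0, "jaw": 255}]}}

```text
time: 2.05
tool_pos: [0.5751, -0.0242, 0.1132]
tool_rot: [-0.003, 1.0, -0.009, 0.0]
contact_force: [-0.7, -0.3, -0.4]
gripper_width: -0.001
```

```bash
cat > pic.py <<'E'
import sys
from plant import manip
import cv2
n,o=sys.argv[1:3]
f=manip.grab_frame(n); cv2.imwrite(f"pics/{o}.png",f["color"][:,:,::-1])
import pickle; pickle.dump(f,open(o+".pkl","wb"))
s=manip.state(); print(s["time"],s["tool_pos"],s["tool_rot"],s["contact_force"],s["gripper_width"])
E
python3 pic.py wrist w1
```

```text
2.1 [ 0.57681011 -0.02471747  0.11633903] [-0.00242883  0.99995027 -0.00936124  0.00243452] [0.28239423 0.25356429 0.35701426] -0.003686312463950004
```

View pics/w1.png

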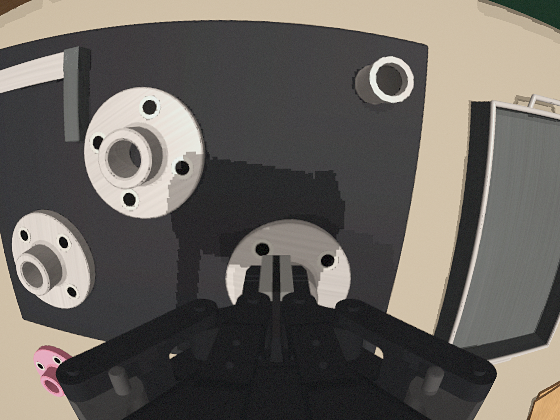

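{"method": "move_arm", "body": {"rows": [{"tx": -0.01, "ty": 0.007, "tz": 0.03, "ax": 0, "ay": 0, "az": 0, "jaw": 255}, {"tx": 0, "ty": 0, "tz": 0.01, "ax": 0, "ay": 0, "az": 0, "jaw": 255}, {"tx": 0, "ty": 0, "tz": 0, "ax": 0, "ay": 0, "az": 0, "jaw": 255}]}}

```text
time: 2.4
tool_pos: [0.571, -0.033, 0.0825]
tool_rot: [-0.002, 1.0, -0.01, 0.007]
contact_force: [-0.2, -0.4, 1.4]
gripper_width: -0.001
```

```bash
python3 pic.py wrist w2; python3 pic.py scene s2
```

```text
2.45 [ 0.57120523 -0.03305133  0.08299572] [-0.00146435  0.99992134 -0.00995532  0.00748794] [ 0.60484397  0.53376729 -0.01248965] -0.0024100990107707187
2.5 [ 0.57166298 -0.03300644  0.08346537] [-0.00138719  0.99991844 -0.00984455  0.00801708] [-0.32465249  0.32970724  0.64636299] -0.0015118809080522475
```

View pics/w2.png

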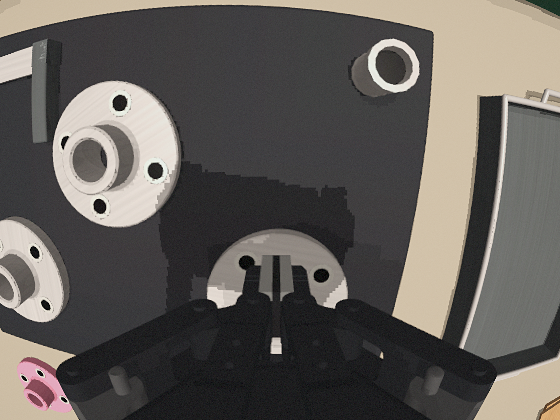

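View pics/s2.png

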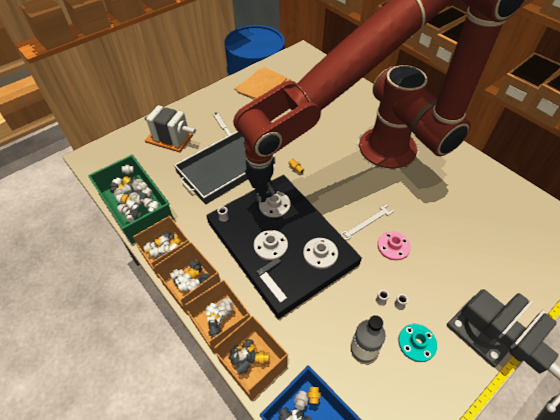

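{"method": "move_arm", "body": {"rows": [{"tx": -0.005, "ty": 0, "tz": 0.008, "ax": 0, "ay": 0, "az": 0, "jaw": 255}, {"tx": 0, "ty": 0, "tz": 0.008, "ax": 0, "ay": 0, "az": 0, "jaw": 255}, {"tx": 0, "ty": 0, "tz": 0, "ax": 0, "ay": 0, "az": 0, "jaw": 255}]}}

```text
time: 2.8
tool_pos: [0.5697, -0.0334, 0.0708]
tool_rot: [-0.001, 1.0, -0.01, 0.012]
contact_force: [-1.0, -0.1, -0.6]
gripper_width: -0.003
```

```bash
python3 pic.py wrist w3
```

```text
2.85 [ 0.57005016 -0.03346772  0.07135539] [-7.16751076e-04  9.99879481e-01 -9.92279194e-03  1.19183574e-02] [ 0.58990912 -0.11660586 -0.18017724] -0.001241451859233758
```

{"method": "move_arm", "body": {"rows": [{"tx": -0.004, "ty": -0.001, "tz": 0.004, "ax": 0, "ay": -0.8, "az": 0, "jaw": 255}, {"tx": -0.002, "ty": 0, "tz": 0.003, "ax": 0, "ay": -0.8, "az": 0, "jaw": 255}, {"tx": 0, "ty": 0, "tz": 0.003, "ax": 0, "ay": -0.2, "az": 0, "jaw": 255}]}}

```text
time: 3.15
tool_pos: [0.5644, -0.0322, 0.0616]
tool_rot: [-0.001, 1.0, -0.01, -0.004]
contact_force: [-0.2, 0.8, 0.5]
gripper_width: 0.001
```

```bash
python3 pic.py wrist w4
```

```text
3.2 [ 0.56399636 -0.03217188  0.06081338] [-8.66797287e-04  9.99939976e-01 -9.85213991e-03 -4.71476847e-03] [-0.01080666 -0.00485524 -0.89114985] -0.00023018594494120462
```

{"method": "move_arm", "body": {"rows": [{"tx": 0.001, "ty": 0, "tz": 0.001, "ax": 0, "ay": 0.3, "az": 0, "jaw": 255}, {"tx": 0, "ty": 0, "tz": 0.001, "ax": 0, "ay": 0, "az": 0, "jaw": 255}]}}

```text
time: 3.4
tool_pos: [0.565, -0.0321, 0.0583]
tool_rot: [-0.001, 1.0, -0.01, -0.002]
contact_force: [0.3, -0.4, -0.0]
gripper_width: -0.001
```

```bash
python3 pic.py wrist w5
```

```text
3.45 [ 0.56493679 -0.03211637  0.05818013] [-9.13166853e-04  9.99948539e-01 -9.83087227e-03 -2.33208674e-03] [-0.01994156 -0.14011208 -0.13477516] -0.0016502119041497058
```

View pics/w5.png

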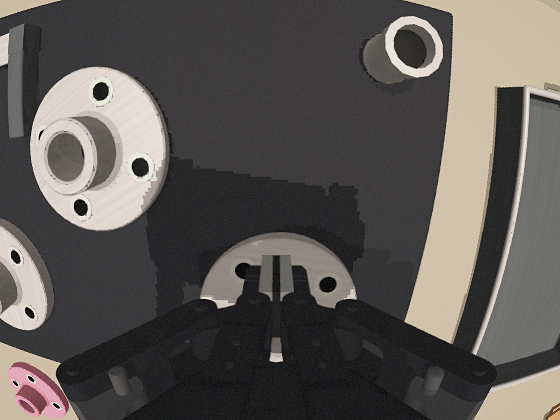

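{"method": "move_arm", "body": {"rows": [{"tx": 0, "ty": 0, "tz": 0.001, "ax": 0, "ay": 0, "az": 0, "jaw": 255}, {"tx": 0, "ty": 0, "tz": 0.001, "ax": 0, "ay": 0, "az": 0, "jaw": 255}]}}

```text
time: 3.65
tool_pos: [0.5651, -0.0322, 0.0562]
tool_rot: [-0.001, 1.0, -0.01, -0.002]
contact_force: [0.2, 0.2, -0.4]
gripper_width: 0.004
```

```bash
python3 pic.py wrist w6; python3 pic.py scene s6; python3 -c "
import cv2
a=cv2.imread('pics/s2.png')[170:280,190:360];b=cv2.imread('pics/s6.png')[170:280,190:360]
import numpy as np
cv2.imwrite('pics/cmp.png',cv2.resize(np.vstack([a,b]),None,fx=2.7,fy=2.7))"
```

```text
3.7 [ 0.56494716 -0.03214634  0.056064  ] [-9.07851788e-04  9.99948404e-01 -9.86132488e-03 -2.26254660e-03] [ 0.49978617  0.13419311 -0.73846817] -0.0006722207108545432
3.75 [ 0.56495121 -0.03213299  0.05613716] [-9.11286215e-04  9.99948486e-01 -9.85093143e-03 -2.27029442e-03] [-0.24516692 -0.15801328  0.53005188] 0.0031566388362767933
```

View pics/cmp.png

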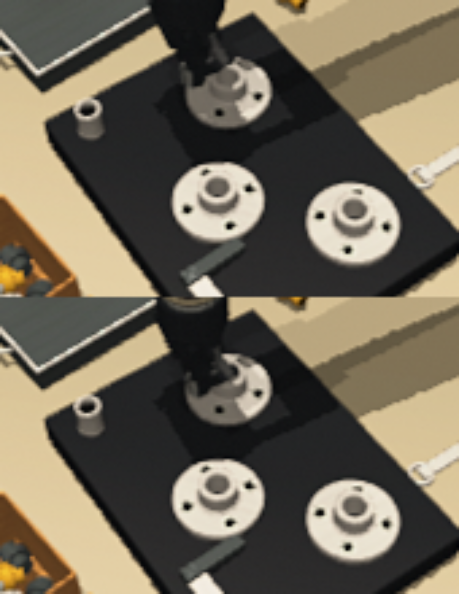

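{"method": "move_arm", "body": {"rows": [{"tx": 0, "ty": 0, "tz": 0.0015, "ax": 0, "ay": 0, "az": 0, "jaw": 255}, {"tx": 0, "ty": 0, "tz": 0.001, "ax": 0, "ay": 0, "az": 0, "jaw": 255}]}}

```text
time: 3.95
tool_pos: [0.5651, -0.0322, 0.0537]
tool_rot: [-0.001, 1.0, -0.01, -0.002]
contact_force: [0.4, 0.6, 0.5]
gripper_width: -0.002
```

{"method": "move_arm", "body": {"rows": [{"tx": 0, "ty": 0, "tz": 0.001, "ax": 0, "ay": 0, "az": 0, "jaw": 255}, {"tx": 0, "ty": 0, "tz": 0.001, "ax": 0, "ay": 0, "az": 0, "jaw": 255}]}}

```text
time: 4.15
tool_pos: [0.5652, -0.0322, 0.0516]
tool_rot: [-0.001, 1.0, -0.01, -0.002]
contact_force: [0.9, 0.0, 0.3]
gripper_width: 0.005
```

```bash
python3 pic.py wrist w7;  python3 pic.py scene s7; python3 pic.py top t7; python3 -c "
import cv2
b=cv2.imread('pics/s7.png')[180:260,220:330]
cv2.imwrite('pics/s7z.png',cv2.resize(b,None,fx=7,fy=7,interpolation=2))
b=cv2.imread('pics/w7.png')[200:400,150:410]
cv2.imwrite('pics/w7z.png',cv2.resize(b,None,fx=3,fy=3,interpolation=2))"
python3 - <<'E'
from h import *
d=pickle.load(open("f0.pkl","rb"))
fs=[d["top"],d["scene"]]
for a,b in (((264.65,174.67),(270.26,243.95)),((224.55,207.32),(320.36,252.24)),((303.6,209.56),(274.08,203.33))):
    print(tri(fs,(a,b)))
print([proj(d["scene"],[.565,-.032,z]) for z in(.05,.062)])
E
```

```text
4.2 [ 0.56502124 -0.03214995  0.05141682] [-8.80583194e-04  9.99948769e-01 -9.86320346e-03 -2.09770205e-03] [-0.03396342 -0.10267387 -0.54941591] 0.00455744419676808
4.25 [ 0.56502959 -0.03214607  0.05150669] [-8.83228318e-04  9.99948844e-01 -9.85319985e-03 -2.10804668e-03] [ 0.54783158 -0.24813228  0.62821828] 0.0016496693659302953
4.3 [ 0.56509961 -0.03217691  0.05162608] [-8.62243413e-04  9.99948917e-01 -9.86548251e-03 -2.02315716e-03] [0.16323153 0.56548486 0.45082552] 0.0023628740796118332
[0.62686752 0.07711479 0.05665475]
[0.53320994 0.19382239 0.05682415]
[ 0.52125004 -0.03308819  0.05656554]
[array([263.53329376, 211.86684375]), array([263.39433688, 209.58645595])]
```

View pics/s7z.png

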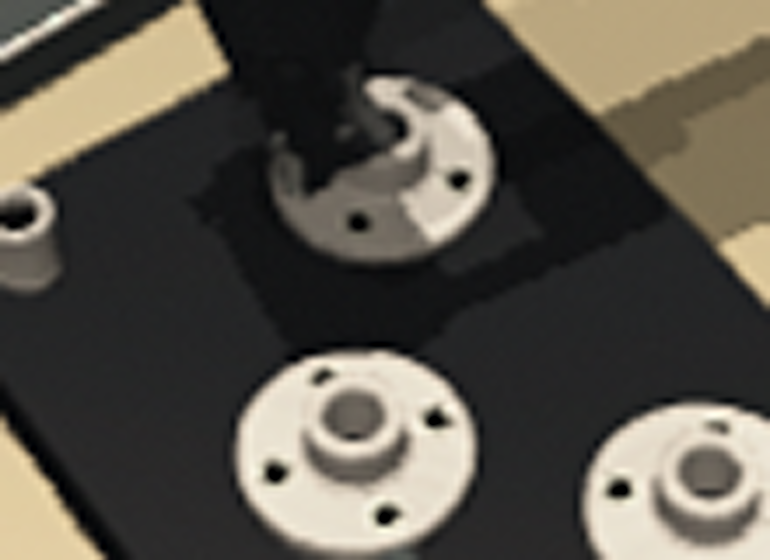

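View pics/w7z.png

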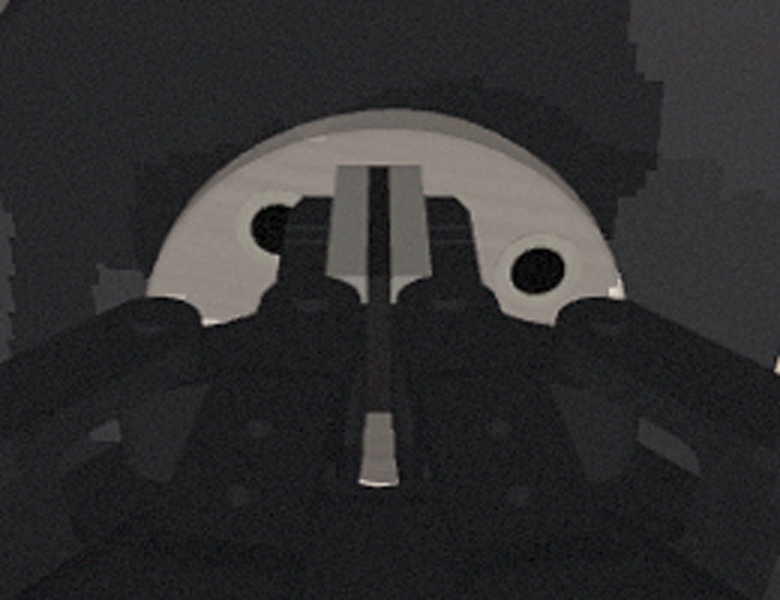

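View pics/t7.png

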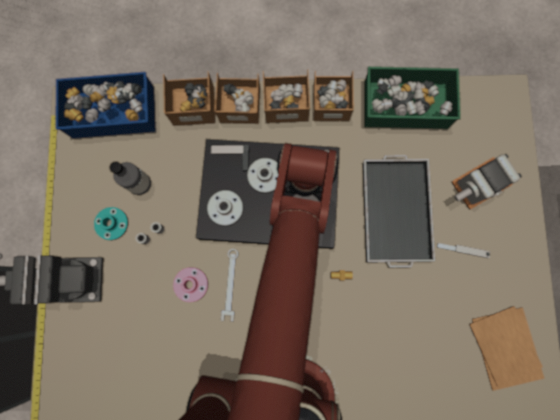

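{"method": "move_arm", "body": {"rows": [{"tx": 0, "ty": 0, "tz": 0.001, "ax": 0, "ay": 0, "az": 0, "jaw": 255}, {"tx": 0, "ty": 0, "tz": 0.001, "ax": 0, "ay": 0, "az": 0, "jaw": 255}]}}

```text
time: 4.5
tool_pos: [0.5653, -0.0322, 0.0497]
tool_rot: [-0.001, 1.0, -0.01, -0.002]
contact_force: [0.5, -0.9, 0.3]
gripper_width: 0.0
```

{"method": "move_arm", "body": {"rows": [{"tx": 0, "ty": 0, "tz": 0.001, "ax": 0, "ay": 0, "az": 0, "jaw": 255}, {"tx": 0, "ty": 0, "tz": 0.001, "ax": 0, "ay": 0, "az": 0, "jaw": 255}]}}

```text
time: 4.7
tool_pos: [0.5653, -0.0322, 0.0476]
tool_rot: [-0.001, 1.0, -0.01, -0.002]
contact_force: [-0.2, 0.3, -0.5]
gripper_width: 0.0
```

```bash
python3 pic.py wrist w8;  python3 pic.py scene s8; python3 -c "
import cv2,numpy as np
a=cv2.imread('pics/s7.png')[180:260,220:330]
b=cv2.imread('pics/s8.png')[180:260,220:330]
cv2.imwrite('pics/s8z.png',cv2.resize(np.hstack([a,b]),None,fx=3.6,fy=3.6,interpolation=2))
b=cv2.imread('pics/w8.png')[200:400,150:410]
cv2.imwrite('pics/w8z.png',cv2.resize(b,None,fx=3,fy=3,interpolation=2))"
python3 - <<'E'
from h import *
f=pickle.load(open("w8.pkl","rb"));
for z in (.03,.047,.055,.06):
    p=f["R"]@np.array([.565,-.032,z])+f["t"]; th=np.arctan2(np.hypot(p[0],p[1]),p[2]); r=325.19*th; print(z,275.8+r*p[0]/np.hypot(p[0],p[1]),211.9+r*p[1]/np.hypot(p[0],p[1]))
E
```

```text
4.75 [ 0.56512672 -0.03217063  0.0473391 ] [-8.50624085e-04  9.99949162e-01 -9.85202320e-03 -1.97151672e-03] [-0.21023943  0.12445793 -0.851797  ] 0.002770888963136461
4.8 [ 0.56516607 -0.03216042  0.04745338] [-8.60419009e-04  9.99949154e-01 -9.85845127e-03 -1.93906054e-03] [-0.03524521  0.05374795  0.62630872] 0.0014766120518507411
0.03 275.8292544204944 234.347478750754
0.047 275.8035611623132 244.75514524877048
0.055 275.78992421408265 250.26961034327795
0.06 275.7808247271007 253.94557413058206
```

View pics/s8z.png

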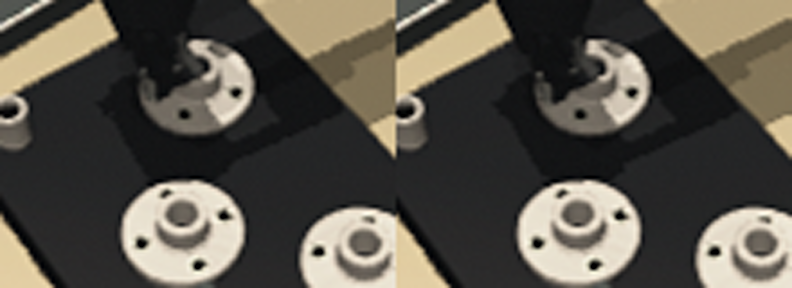

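View pics/w8z.png

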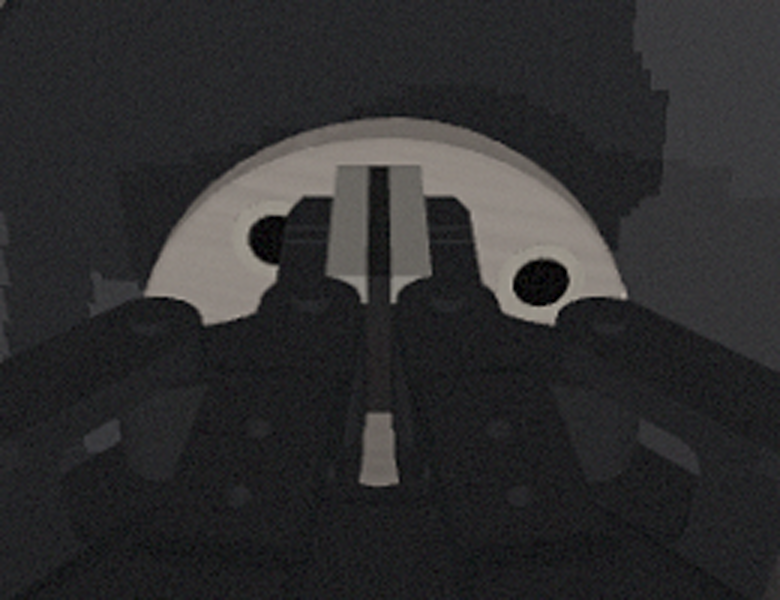

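{"method": "move_arm", "body": {"rows": [{"tx": 0, "ty": 0, "tz": 0.001, "ax": 0, "ay": 0, "az": 0, "jaw": 255}, {"tx": 0, "ty": 0, "tz": 0.001, "ax": 0, "ay": 0, "az": 0, "jaw": 255}]}}

```text
time: 5.0
tool_pos: [0.5653, -0.0322, 0.0455]
tool_rot: [-0.001, 1.0, -0.01, -0.002]
contact_force: [-0.6, 0.0, -0.1]
gripper_width: -0.003
```

{"method": "move_arm", "body": {"rows": [{"tx": 0, "ty": 0, "tz": 0.001, "ax": 0, "ay": 0, "az": 0, "jaw": 255}, {"tx": 0, "ty": 0, "tz": 0.001, "ax": 0, "ay": 0, "az": 0, "jaw": 255}]}}

```text
time: 5.2
tool_pos: [0.5653, -0.0322, 0.0433]
tool_rot: [-0.001, 1.0, -0.01, -0.002]
contact_force: [-0.1, 1.0, 0.5]
gripper_width: 0.001
```

```bash
python3 - <<'E'
from h import *
f=pickle.load(open("w8.pkl","rb"));
print("cam",-f["R"].T@f["t"])
def pw(X):
    p=f["R"]@np.array(X)+f["t"]; h=np.hypot(p[0],p[1]); r=325.19*np.arctan2(h,p[2]); return 275.8+r*p[0]/h,211.9+r*p[1]/h
for dx in (0,.011): 
  for z in (.047,.055,.06,.065,.07): print(dx,z,pw([.565+dx,-.032,z]))
for z in (.05,.057,.062): print("rim",z,pw([.521+.05,-.0325,z]))
E
```

```text
cam [ 0.63909606 -0.03362648  0.22270865]
0 0.047 (np.float64(275.8035611623132), np.float64(244.75514524877048))
0 0.055 (np.float64(275.78992421408265), np.float64(250.26961034327795))
0 0.06 (np.float64(275.7808247271007), np.float64(253.94557413058206))
0 0.065 (np.float64(275.77124221234726), np.float64(257.81350906646685))
0 0.07 (np.float64(275.76114010031364), np.float64(261.8876711357672))
0.011 0.047 (np.float64(275.42649907525225), np.float64(227.09641134477087))
0.011 0.055 (np.float64(275.3966639104076), np.float64(232.00453547343585))
0.011 0.06 (np.float64(275.3767398724604), np.float64(235.2861195683441))
0.011 0.065 (np.float64(275.35574305382795), np.float64(238.7478066998962))
0.011 0.07 (np.float64(275.3335896317016), np.float64(242.4039888165802))
rim 0.05 (np.float64(276.468067688053), np.float64(237.09937950913178))
rim 0.057 (np.float64(276.4802315987232), np.float64(241.76053870155215))
rim 0.062 (np.float64(276.48941770596633), np.float64(245.30176777962177))
```

{"method": "move_arm", "body": {"rows": [{"tx": 0, "ty": 0, "tz": 0.001, "ax": 0, "ay": 0, "az": 0, "jaw": 255}, {"tx": 0, "ty": 0, "tz": 0.001, "ax": 0, "ay": 0, "az": 0, "jaw": 255}]}}

```text
time: 5.4
tool_pos: [0.5653, -0.0322, 0.0411]
tool_rot: [-0.001, 1.0, -0.01, -0.002]
contact_force: [-1.2, -0.2, -0.6]
gripper_width: -0.006
```

```bash
python3 pic.py wrist w9;  python3 pic.py scene s9; python3 -c "
import cv2,numpy as np
b=cv2.imread('pics/s9.png')[180:260,220:330]
cv2.imwrite('pics/s9z.png',cv2.resize(b,None,fx=7,fy=7,interpolation=2))
b=cv2.imread('pics/w9.png')[200:400,150:410]
cv2.imwrite('pics/w9z.png',cv2.resize(b,None,fx=3,fy=3,interpolation=2))"

```

```text
5.45 [ 0.56507791 -0.03218192  0.04085119] [-8.43547398e-04  9.99948834e-01 -9.88031180e-03 -1.99943322e-03] [-0.22415251 -0.70133042 -0.56842939] 0.004383680290513705
5.5 [ 0.565087   -0.03215127  0.04094862] [-8.76813599e-04  9.99949034e-01 -9.85642881e-03 -2.00303530e-03] [-1.81481424  0.15292633 -0.62243001] -0.0011663289942203548
```

View pics/s9z.png

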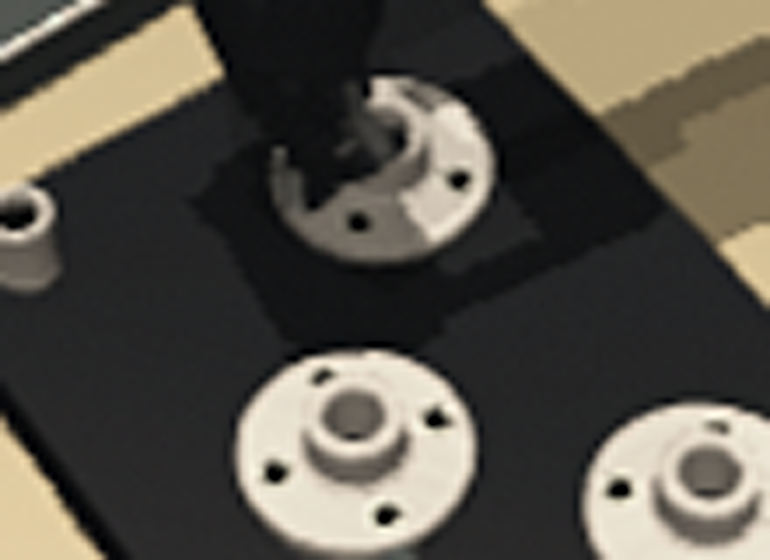

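View pics/w9z.png

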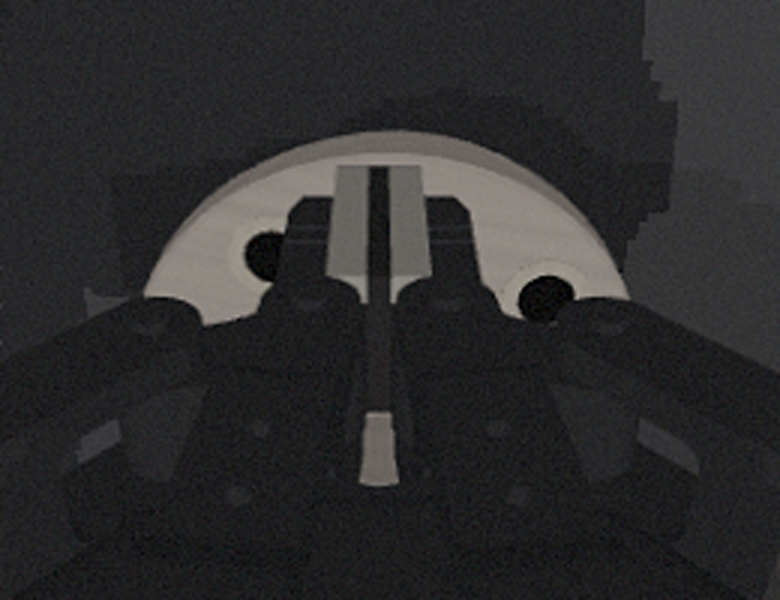

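```bash
python3 - <<'E'
from h import *
f=pickle.load(open("s9.pkl","rb"))
for z in (.04,.05,.062,.07,.08): print(z,onz(f,(265.5,209),z))
s=pickle.load(open("w9.pkl","rb"))
# ray in wrist for (275.8,255),( tip corners)
for uv in ((262,255),(290,255),(275.8,255),(259,291),(294,291)):
    d=np.array(uv)-[275.826,211.92]; r=np.hypot(*d); th=r/325.19
    v=np.array([*(np.sin(th)*d/r),np.cos(th)]); c=-s["R"].T@s["t"]; w=s["R"].T@v
    print(uv,[np.round(c+w*(z-c[2])/w[2],4) for z in (.041,.062,.079)])
E
```

```text
0.04 [ 0.54869202 -0.04289142  0.04      ]
0.05 [ 0.55315874 -0.03681758  0.05      ]
0.062 [ 0.5585188  -0.02952898  0.062     ]
0.07 [ 0.56209217 -0.0246699   0.07      ]
0.08 [ 0.56655889 -0.01859606  0.08      ]
(262, 255) [array([ 0.5587, -0.0237,  0.041 ]), array([ 0.5683, -0.0249,  0.062 ]), array([ 0.5761, -0.0258,  0.079 ])]
(290, 255) [array([ 0.5584, -0.0402,  0.041 ]), array([ 0.5681, -0.0394,  0.062 ]), array([ 0.5759, -0.0388,  0.079 ])]
(275.8, 255) [array([ 0.5586, -0.0318,  0.041 ]), array([ 0.5682, -0.0321,  0.062 ]), array([ 0.576 , -0.0322,  0.079 ])]
(259, 291) [array([ 0.5339, -0.0209,  0.041 ]), array([ 0.5465, -0.0224,  0.062 ]), array([ 0.5567, -0.0236,  0.079 ])]
(294, 291) [array([ 0.5335, -0.0427,  0.041 ]), array([ 0.5461, -0.0416,  0.062 ]), array([ 0.5564, -0.0407,  0.079 ])]
```

{"method": "move_arm", "body": {"rows": [{"tx": 0, "ty": 0, "tz": 0.001, "ax": 0, "ay": 0, "az": 0, "jaw": 255}, {"tx": 0, "ty": 0, "tz": 0.001, "ax": 0, "ay": 0, "az": 0, "jaw": 255}, {"tx": 0, "ty": 0, "tz": 0.001, "ax": 0, "ay": 0, "az": 0, "jaw": 255}]}}

```text
time: 5.8
tool_pos: [0.5653, -0.0322, 0.038]
tool_rot: [-0.001, 1.0, -0.01, -0.002]
contact_force: [0.5, 0.1, 0.4]
gripper_width: 0.001
```

{"method": "move_arm", "body": {"rows": [{"tx": 0, "ty": 0, "tz": 0.001, "ax": 0, "ay": 0, "az": 0, "jaw": 255}, {"tx": 0, "ty": 0, "tz": 0.001, "ax": 0, "ay": 0, "az": 0, "jaw": 255}, {"tx": 0, "ty": 0, "tz": 0.001, "ax": 0, "ay": 0, "az": 0, "jaw": 255}]}}

```text
time: 6.1
tool_pos: [0.5653, -0.0322, 0.0347]
tool_rot: [-0.001, 1.0, -0.01, -0.002]
contact_force: [-0.5, 0.4, 0.4]
gripper_width: 0.002
```

```bash
python3 pic.py wrist w10;  python3 pic.py scene s10; python3 -c "
import cv2,numpy as np
b=cv2.imread('pics/s10.png')[180:260,220:330]
cv2.imwrite('pics/s10z.png',cv2.resize(b,None,fx=7,fy=7,interpolation=2))
b=cv2.imread('pics/w10.png')[200:400,150:410]
cv2.imwrite('pics/w10z.png',cv2.resize(b,None,fx=3,fy=3,interpolation=2))"

```

```text
6.15 [ 0.56509796 -0.03216097  0.03446535] [-8.62367618e-04  9.99948754e-01 -9.89517369e-03 -1.95712189e-03] [-0.30933594 -0.01478399  0.47390757] -0.0016290434910828649
6.2 [ 0.5650714  -0.03214439  0.03451188] [-8.66136956e-04  9.99948935e-01 -9.86814710e-03 -1.99931144e-03] [ 0.21251076 -0.37529442 -0.22355658] -0.0021757338140324573
```

View pics/s10z.png

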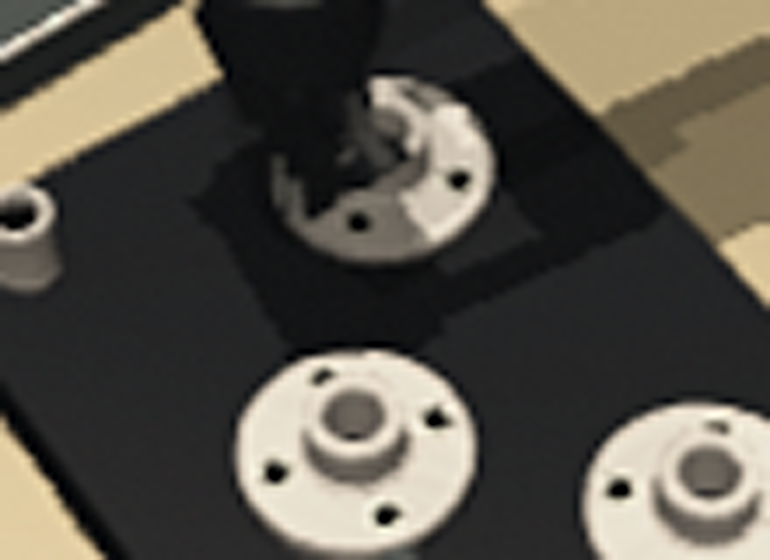

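View pics/w10z.png

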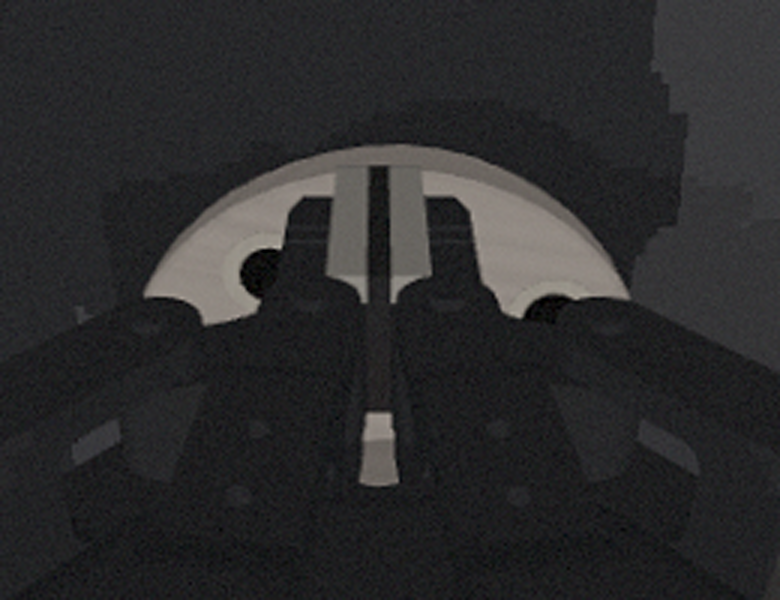

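{"method": "move_arm", "body": {"rows": [{"tx": -0.001, "ty": 0, "tz": 0.002, "ax": 0, "ay": 0, "az": 0, "jaw": 255}, {"tx": -0.001, "ty": 0, "tz": 0.001, "ax": 0, "ay": 0, "az": 0, "jaw": 255}, {"tx": 0, "ty": 0, "tz": 0.001, "ax": 0, "ay": 0, "az": 0, "jaw": 255}]}}

```text
time: 6.5
tool_pos: [0.5631, -0.0321, 0.0304]
tool_rot: [-0.001, 1.0, -0.01, -0.002]
contact_force: [-0.5, 0.5, 0.4]
gripper_width: 0.002
```

{"method": "move_arm", "body": {"rows": [{"tx": 0, "ty": 0, "tz": 0.001, "ax": 0, "ay": 0, "az": 0, "jaw": 255}, {"tx": 0, "ty": 0, "tz": 0.001, "ax": 0, "ay": 0, "az": 0, "jaw": 255}]}}

```text
time: 6.7
tool_pos: [0.5631, -0.0321, 0.0301]
tool_rot: [-0.001, 1.0, -0.01, -0.002]
contact_force: [-4.1, 0.6, 8.1]
gripper_width: -0.001
```

{"method": "move_arm", "body": {"rows": [{"tx": 0, "ty": 0, "tz": 0.001, "ax": 0, "ay": 0, "az": 0, "jaw": 255}, {"tx": 0, "ty": 0, "tz": 0.001, "ax": 0, "ay": 0, "az": 0, "jaw": 255}]}}

```text
time: 6.9
tool_pos: [0.5631, -0.0321, 0.0302]
tool_rot: [-0.001, 1.0, -0.01, -0.003]
contact_force: [-3.8, 0.0, 6.1]
gripper_width: -0.003
```

```bash
python3 pic.py wrist w11;  python3 pic.py scene s11; python3 -c "
import cv2,numpy as np
b=cv2.imread('pics/s11.png')[180:260,220:330]
cv2.imwrite('pics/s11z.png',cv2.resize(b,None,fx=7,fy=7,interpolation=2))
b=cv2.imread('pics/w11.png')[200:400,150:410]
cv2.imwrite('pics/w11z.png',cv2.resize(b,None,fx=3,fy=3,interpolation=2))"

```

```text
6.95 [ 0.56302606 -0.03208374  0.03014254] [-8.66449867e-04  9.99948151e-01 -9.70902485e-03 -2.94602525e-03] [-3.09991648  0.66798186  6.61110312] 0.0003007412566738281
7.0 [ 0.5630709  -0.0321042   0.03019201] [-8.48514668e-04  9.99948259e-01 -9.71618895e-03 -2.89038594e-03] [-3.81362971  0.52502817  5.25128126] -0.001487817772095458
```

View pics/s11z.png

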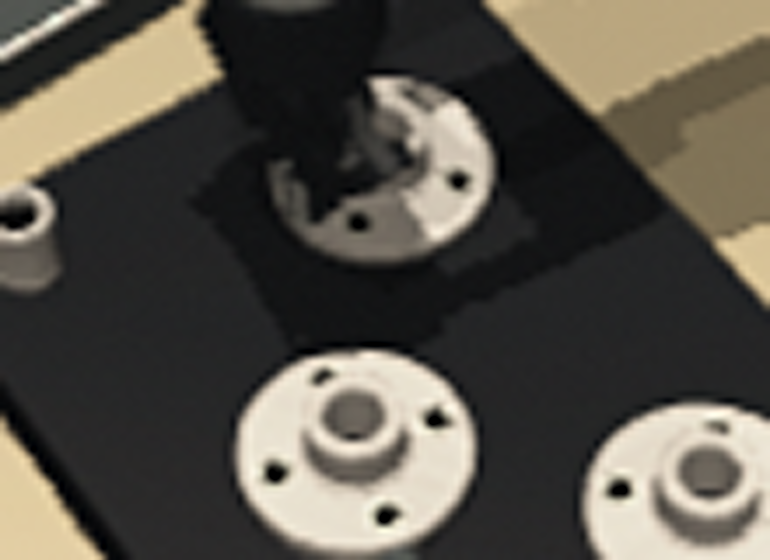

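View pics/w11z.png

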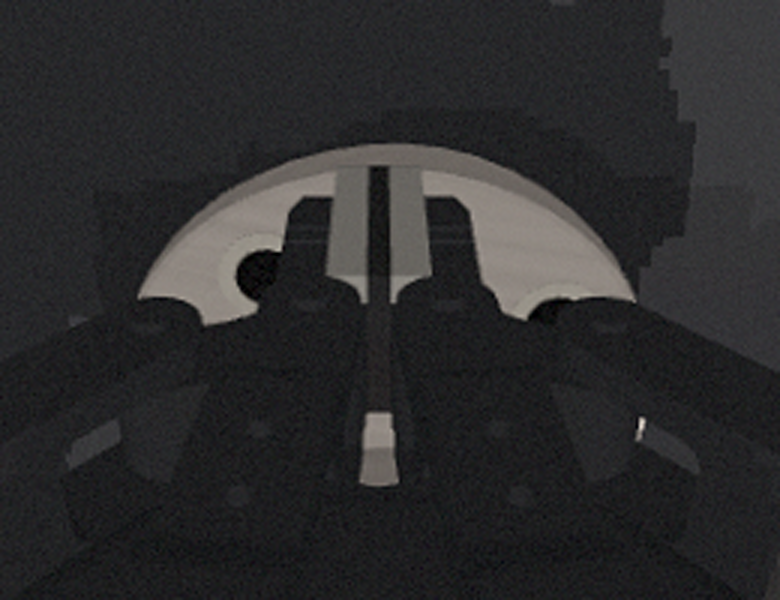

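```bash
python3 - <<'E'
from plant import manip
s=manip.state(); print(s["contact_force"],s["ft_torque"],s["joint_pos"])
E
```

```text
[-3.81362971  0.52502817  5.25128126] [ 0.11789959  0.55083081 -0.0239983 ] [-1.89255767e-01  7.96265705e-02  1.88339189e+00  6.88130086e-04
  1.18456519e+00  1.40071220e+00]
```

{"method": "move_arm", "body": {"rows": [{"tx": 0, "ty": 0, "tz": -0.045, "ax": 0, "ay": 0, "az": 0, "jaw": 255}, {"tx": -0.038, "ty": -0.016, "tz": -0.005, "ax": 0, "ay": 0, "az": 0, "jaw": 255}, {"tx": -0.038, "ty": -0.016, "tz": 0, "ax": 0, "ay": 0, "az": 0, "jaw": 255}, {"tx": 0, "ty": 0, "tz": 0, "ax": 0, "ay": 0, "az": 0, "jaw": 255}]}}

```text
time: 7.4
tool_pos: [0.4864, 0.0018, 0.0827]
tool_rot: [-0.001, 1.0, -0.01, -0.003]
contact_force: [0.1, 0.4, -0.3]
gripper_width: -0.003
```

{"method": "move_arm", "body": {"rows": [{"tx": 0, "ty": 0, "tz": 0.03, "ax": 0, "ay": 0, "az": 0, "jaw": 255}, {"tx": 0.001, "ty": 0, "tz": 0.012, "ax": 0, "ay": 0, "az": 0, "jaw": 255}, {"tx": 0, "ty": 0, "tz": 0, "ax": 0, "ay": 0, "az": 0, "jaw": 255}]}}

```text
time: 7.7
tool_pos: [0.489, 0.0017, 0.0416]
tool_rot: [-0.0, 1.0, -0.01, 0.0]
contact_force: [0.0, -0.1, 0.1]
gripper_width: -0.001
```

{"method": "move_arm", "body": {"rows": [{"tx": 0, "ty": 0, "tz": 0.006, "ax": 0, "ay": 0, "az": 0, "jaw": 255}, {"tx": 0, "ty": 0, "tz": 0.002, "ax": 0, "ay": 0, "az": 0, "jaw": 255}, {"tx": 0, "ty": 0, "tz": 0.001, "ax": 0, "ay": 0, "az": 0, "jaw": 255}, {"tx": 0, "ty": 0, "tz": 0.001, "ax": 0, "ay": 0, "az": 0, "jaw": 255}]}}

```text
time: 8.1
tool_pos: [0.4916, 0.0009, 0.0327]
tool_rot: [-0.0, 1.0, -0.01, 0.001]
contact_force: [0.4, 0.3, 0.4]
gripper_width: 0.001
```

{"method": "move_arm", "body": {"rows": [{"tx": 0, "ty": 0, "tz": 0.001, "ax": 0, "ay": 0, "az": 0, "jaw": 255}, {"tx": 0, "ty": 0, "tz": 0.001, "ax": 0, "ay": 0, "az": 0, "jaw": 255}]}}

```text
time: 8.3
tool_pos: [0.4924, 0.0007, 0.0314]
tool_rot: [-0.0, 1.0, -0.01, 0.002]
contact_force: [-0.3, -0.6, -0.2]
gripper_width: 0.003
```

```bash
python3 pic.py wrist w12;  python3 pic.py scene s12; cat > z.py <<'E'
import cv2,sys,numpy as np
k=sys.argv[1]
a=cv2.imread(f'pics/w{k}.png'); b=cv2.imread(f'pics/s{k}.png')[180:285,220:360]
b=cv2.resize(b,(400,300),interpolation=2); a=cv2.resize(a,(400,300))
cv2.imwrite(f'pics/m{k}.png',np.hstack([a,b]))
E
python3 z.py 12
```

```text
8.35 [0.49227389 0.0007029  0.03120486] [-1.57636709e-04  9.99944622e-01 -1.03823307e-02  1.71310237e-03] [ 0.08342338  0.94166526 -0.01049907] -0.0019176396272578876
8.4 [0.49217958 0.00074968 0.03122429] [-1.86882669e-04  9.99944742e-01 -1.03838229e-02  1.62922435e-03] [ 0.08882838 -0.17591215  0.32071327] -0.004760986196070495
```

View pics/m12.png

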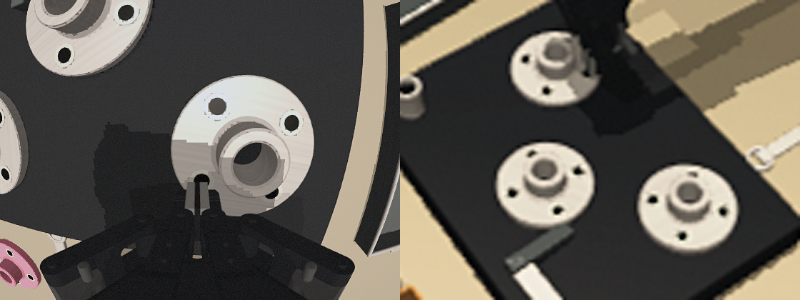

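{"method": "move_arm", "body": {"rows": [{"tx": -0.003, "ty": -0.001, "tz": 0.001, "ax": 0, "ay": 0, "az": 0, "jaw": 255}, {"tx": 0, "ty": 0, "tz": 0.001, "ax": 0, "ay": 0, "az": 0, "jaw": 255}, {"tx": 0, "ty": 0, "tz": 0.001, "ax": 0, "ay": 0, "az": 0, "jaw": 255}]}}

```text
time: 8.7
tool_pos: [0.4893, 0.0024, 0.029]
tool_rot: [-0.001, 1.0, -0.01, 0.002]
contact_force: [-1.1, 2.4, 3.4]
gripper_width: 0.002
```

{"method": "move_arm", "body": {"rows": [{"tx": 0, "ty": 0, "tz": 0.001, "ax": 0, "ay": 0, "az": 0, "jaw": 255}, {"tx": 0, "ty": 0, "tz": 0.001, "ax": 0, "ay": 0, "az": 0, "jaw": 255}]}}

```text
time: 8.9
tool_pos: [0.4894, 0.0026, 0.0286]
tool_rot: [-0.001, 1.0, -0.01, 0.002]
contact_force: [-5.7, 0.2, 10.1]
gripper_width: 0.002
```

{"method": "move_arm", "body": {"rows": [{"tx": 0, "ty": 0, "tz": 0.001, "ax": 0, "ay": 0, "az": 0, "jaw": 255}, {"tx": 0, "ty": 0, "tz": 0.001, "ax": 0, "ay": 0, "az": 0, "jaw": 255}]}}

```text
time: 9.1
tool_pos: [0.4894, 0.0026, 0.0286]
tool_rot: [-0.001, 1.0, -0.01, 0.001]
contact_force: [-4.6, 0.8, 8.4]
gripper_width: -0.002
```

```bash
python3 pic.py wrist w13;  python3 pic.py scene s13; python3 z.py 13
```

```text
9.15 [0.48936641 0.00258197 0.02861293] [-6.97444966e-04  9.99948434e-01 -1.01110613e-02  6.40031497e-04] [-4.59484853  1.09503443  7.63991548] 0.0013177428149496611
9.2 [0.48936467 0.00259842 0.02861164] [-7.14160664e-04  9.99948311e-01 -1.01212593e-02  6.52493432e-04] [-4.67088653  0.47367687  8.76461265] -0.0015502154031363652
```

View pics/m13.png

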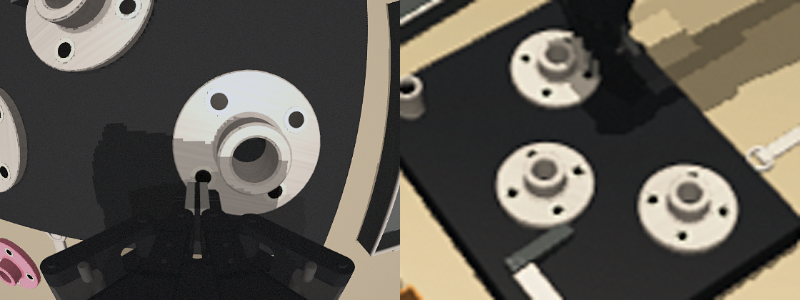

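{"method": "move_arm", "body": {"rows": [{"tx": 0, "ty": 0, "tz": -0.03, "ax": 0, "ay": 0, "az": 0, "jaw": 255}, {"tx": -0.001, "ty": 0.034, "tz": 0, "ax": 0, "ay": 0, "az": 0, "jaw": 255}, {"tx": -0.001, "ty": 0.034, "tz": 0, "ax": 0, "ay": 0, "az": 0, "jaw": 255}, {"tx": 0, "ty": 0, "tz": 0.014, "ax": 0, "ay": 0, "az": 0, "jaw": 255}, {"tx": 0, "ty": 0, "tz": 0.006, "ax": 0, "ay": 0, "az": 0, "jaw": 255}, {"tx": 0, "ty": 0, "tz": 0, "ax": 0, "ay": 0, "az": 0, "jaw": 255}]}}

```text
time: 9.8
tool_pos: [0.4859, -0.0674, 0.0378]
tool_rot: [0.001, 1.0, -0.009, 0.001]
contact_force: [0.0, -0.4, -0.2]
gripper_width: -0.0
```

{"method": "move_arm", "body": {"rows": [{"tx": 0.001, "ty": 0, "tz": 0.004, "ax": 0, "ay": 0, "az": 0, "jaw": 255}, {"tx": 0, "ty": 0, "tz": 0.002, "ax": 0, "ay": 0, "az": 0, "jaw": 255}, {"tx": 0, "ty": 0, "tz": 0.001, "ax": 0, "ay": 0, "az": 0, "jaw": 255}]}}

```text
time: 10.1
tool_pos: [0.4866, -0.0654, 0.0295]
tool_rot: [0.0, 1.0, -0.007, 0.0]
contact_force: [-0.5, -0.2, 0.8]
gripper_width: 0.005
```

{"method": "move_arm", "body": {"rows": [{"tx": 0, "ty": 0, "tz": 0.001, "ax": 0, "ay": 0, "az": 0, "jaw": 255}, {"tx": 0, "ty": 0, "tz": 0.001, "ax": 0, "ay": 0, "az": 0, "jaw": 255}]}}

```text
time: 10.3
tool_pos: [0.4869, -0.0654, 0.028]
tool_rot: [0.001, 1.0, -0.007, 0.0]
contact_force: [-0.1, -0.7, 1.1]
gripper_width: -0.004
```

{"method": "move_arm", "body": {"rows": [{"tx": 0, "ty": 0, "tz": 0.001, "ax": 0, "ay": 0, "az": 0, "jaw": 255}, {"tx": 0, "ty": 0, "tz": 0.001, "ax": 0, "ay": 0, "az": 0, "jaw": 255}]}}

```text
time: 10.5
tool_pos: [0.487, -0.0656, 0.0275]
tool_rot: [0.001, 1.0, -0.007, -0.0]
contact_force: [-5.5, -0.2, 9.8]
gripper_width: -0.005
```

{"method": "move_arm", "body": {"rows": [{"tx": 0, "ty": 0, "tz": -0.01, "ax": 0, "ay": 0, "az": 0, "jaw": 255}, {"tx": 0.017, "ty": 0.007, "tz": 0, "ax": 0, "ay": 0, "az": 0, "jaw": 255}, {"tx": 0.017, "ty": 0.005, "tz": 0, "ax": 0, "ay": 0, "az": 0, "jaw": 255}, {"tx": 0, "ty": 0, "tz": 0.001, "ax": 0, "ay": 0, "az": 0, "jaw": 255}, {"tx": 0, "ty": 0, "tz": 0.003, "ax": 0, "ay": 0, "az": 0, "jaw": 255}, {"tx": 0, "ty": 0, "tz": 0, "ax": 0, "ay": 0, "az": 0, "jaw": 255}]}}

```text
time: 11.1
tool_pos: [0.522, -0.0772, 0.0355]
tool_rot: [0.0, 1.0, -0.007, 0.001]
contact_force: [-0.3, 0.6, 0.1]
gripper_width: 0.0
```

{"method": "move_arm", "body": {"rows": [{"tx": 0, "ty": 0, "tz": 0.003, "ax": 0, "ay": 0, "az": 0, "jaw": 255}, {"tx": 0, "ty": 0, "tz": 0.001, "ax": 0, "ay": 0, "az": 0, "jaw": 255}, {"tx": 0, "ty": 0, "tz": 0.001, "ax": 0, "ay": 0, "az": 0, "jaw": 255}]}}

```text
time: 11.4
tool_pos: [0.5206, -0.0765, 0.0298]
tool_rot: [0.0, 1.0, -0.007, 0.001]
contact_force: [0.4, -0.4, -1.0]
gripper_width: 0.002
```

{"method": "move_arm", "body": {"rows": [{"tx": 0, "ty": 0, "tz": 0.001, "ax": 0, "ay": 0, "az": 0, "jaw": 255}, {"tx": 0, "ty": 0, "tz": 0.001, "ax": 0, "ay": 0, "az": 0, "jaw": 255}]}}

```text
time: 11.6
tool_pos: [0.5205, -0.0769, 0.028]
tool_rot: [0.001, 1.0, -0.006, 0.001]
contact_force: [-1.3, -1.2, 1.6]
gripper_width: 0.001
```

{"method": "move_arm", "body": {"rows": [{"tx": 0, "ty": 0, "tz": 0.001, "ax": 0, "ay": 0, "az": 0, "jaw": 255}, {"tx": 0, "ty": 0, "tz": 0.001, "ax": 0, "ay": 0, "az": 0, "jaw": 255}]}}

```text
time: 11.8
tool_pos: [0.5205, -0.0772, 0.0271]
tool_rot: [0.001, 1.0, -0.006, 0.0]
contact_force: [-5.2, 1.1, 11.2]
gripper_width: -0.002
```

```bash
python3 pic.py wrist w14;  python3 pic.py scene s14; python3 z.py 14
```

```text
11.85 [ 0.52050951 -0.07716908  0.02722594] [ 6.77357316e-04  9.99979299e-01 -6.38129404e-03  4.70932753e-04] [-4.08001045  0.44480558  6.41625715] 0.0012177487023117954
11.9 [ 0.52047181 -0.07716783  0.02717329] [ 6.97829976e-04  9.99979608e-01 -6.33046918e-03  4.70412352e-04] [-3.02929692 -0.22809954  7.42899791] 0.0027694238947291927
```

View pics/m14.png

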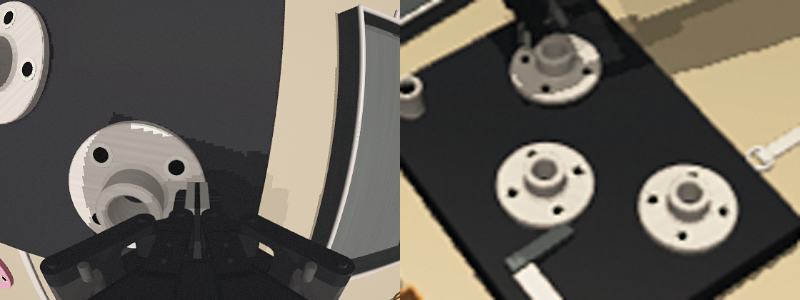

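{"method": "move_arm", "body": {"rows": [{"tx": 0, "ty": 0, "tz": -0.045, "ax": 0, "ay": 0, "az": 0, "jaw": 255}, {"tx": 0.0265, "ty": -0.0275, "tz": 0, "ax": 0, "ay": 0, "az": 0, "jaw": 255}, {"tx": 0.0265, "ty": -0.0275, "tz": 0, "ax": 0, "ay": 0, "az": 0, "jaw": 255}, {"tx": 0.0265, "ty": -0.0275, "tz": 0, "ax": 0, "ay": 0, "az": 0, "jaw": 255}, {"tx": 0.0265, "ty": -0.0275, "tz": 0, "ax": 0, "ay": 0, "az": 0, "jaw": 255}, {"tx": 0, "ty": 0, "tz": 0.025, "ax": 0, "ay": 0, "az": 0, "jaw": 255}, {"tx": 0, "ty": 0, "tz": 0.01, "ax": 0, "ay": 0, "az": 0, "jaw": 255}, {"tx": 0, "ty": 0, "tz": 0, "ax": 0, "ay": 0, "az": 0, "jaw": 255}]}}

```text
time: 12.7
tool_pos: [0.6334, 0.0371, 0.0392]
tool_rot: [-0.001, 1.0, -0.008, 0.003]
contact_force: [0.5, -0.3, 1.0]
gripper_width: 0.002
```

{"method": "move_arm", "body": {"rows": [{"tx": -0.005, "ty": 0.003, "tz": 0.004, "ax": 0, "ay": 0, "az": 0, "jaw": 255}, {"tx": 0, "ty": 0, "tz": 0.002, "ax": 0, "ay": 0, "az": 0, "jaw": 255}, {"tx": 0, "ty": 0, "tz": 0.001, "ax": 0, "ay": 0, "az": 0, "jaw": 255}]}}

```text
time: 13.0
tool_pos: [0.6273, 0.0327, 0.0324]
tool_rot: [-0.001, 1.0, -0.009, 0.003]
contact_force: [-0.2, 0.1, 1.1]
gripper_width: -0.002
```

{"method": "move_arm", "body": {"rows": [{"tx": 0, "ty": 0, "tz": 0.001, "ax": 0, "ay": 0, "az": 0, "jaw": 255}, {"tx": 0, "ty": 0, "tz": 0.001, "ax": 0, "ay": 0, "az": 0, "jaw": 255}]}}

```text
time: 13.2
tool_pos: [0.6275, 0.032, 0.0314]
tool_rot: [-0.001, 1.0, -0.009, 0.004]
contact_force: [1.1, 0.4, 0.2]
gripper_width: -0.002
```

{"method": "move_arm", "body": {"rows": [{"tx": 0, "ty": 0, "tz": 0.001, "ax": 0, "ay": 0, "az": 0, "jaw": 255}, {"tx": 0, "ty": 0, "tz": 0.001, "ax": 0, "ay": 0, "az": 0, "jaw": 255}]}}

```text
time: 13.4
tool_pos: [0.628, 0.0317, 0.03]
tool_rot: [-0.001, 1.0, -0.009, 0.005]
contact_force: [-0.7, -1.2, 1.7]
gripper_width: -0.0
```

```bash
python3 pic.py wrist w15;  python3 pic.py scene s15; python3 z.py 15
```

```text
13.45 [0.62802443 0.03166156 0.02993833] [-0.00103451  0.99994492 -0.00941019  0.00453207] [ 0.31217235 -0.46682505  1.80057852] 0.0005987494077666962
13.5 [0.6280164  0.03167464 0.03000381] [-0.00102043  0.99994549 -0.0093741   0.00448402] [ 0.56617703 -1.41203612  0.76017271] -0.003386057860242299
```

View pics/m15.png

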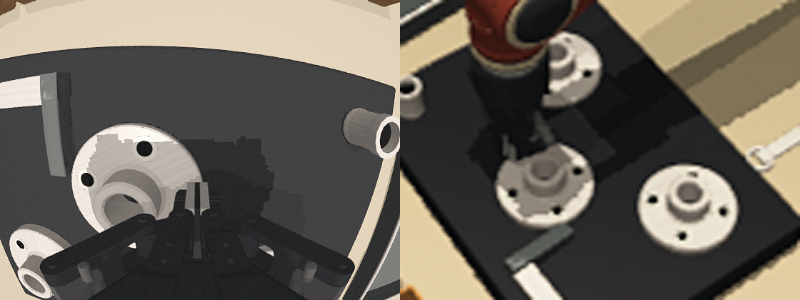

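Beginning to touch (fz about 1.5 N) at z=.030. Continue.

{"method": "move_arm", "body": {"rows": [{"tx": 0, "ty": -0.001, "tz": 0.001, "ax": 0, "ay": 0, "az": 0, "jaw": 255}, {"tx": 0, "ty": 0, "tz": 0.001, "ax": 0, "ay": 0, "az": 0, "jaw": 255}]}}

```text
time: 13.7
tool_pos: [0.6286, 0.0324, 0.0286]
tool_rot: [-0.001, 1.0, -0.009, 0.005]
contact_force: [-0.9, -0.8, 1.8]
gripper_width: -0.0
```

{"method": "move_arm", "body": {"rows": [{"tx": 0, "ty": 0, "tz": 0.001, "ax": 0, "ay": 0, "az": 0, "jaw": 255}, {"tx": 0, "ty": 0, "tz": 0.001, "ax": 0, "ay": 0, "az": 0, "jaw": 255}]}}

```text
time: 13.9
tool_pos: [0.6289, 0.0322, 0.0276]
tool_rot: [-0.0, 1.0, -0.009, 0.005]
contact_force: [-4.4, -0.6, 7.8]
gripper_width: 0.002
```

{"method": "move_arm", "body": {"rows": [{"tx": 0, "ty": 0, "tz": 0.001, "ax": 0, "ay": 0, "az": 0, "jaw": 255}, {"tx": 0, "ty": 0, "tz": 0.001, "ax": 0, "ay": 0, "az": 0, "jaw": 255}]}}

```text
time: 14.1
tool_pos: [0.6288, 0.0322, 0.0276]
tool_rot: [-0.0, 1.0, -0.009, 0.004]
contact_force: [-4.0, -0.7, 6.9]
gripper_width: 0.001
```

```bash
python3 pic.py wrist w16;  python3 pic.py scene s16; python3 z.py 16
```

```text
14.15 [0.62883561 0.03221429 0.02758646] [-3.01688853e-04  9.99950048e-01 -9.03186046e-03  4.27046379e-03] [-3.81364195 -0.44912425  6.99926383] 0.0030113502365391996
14.2 [0.62885625 0.03221749 0.02763801] [-3.02459575e-04  9.99949582e-01 -9.06365781e-03  4.31195926e-03] [-3.46534285 -1.37365117  7.0940534 ] -0.0013121418182820423
```

View pics/m16.png

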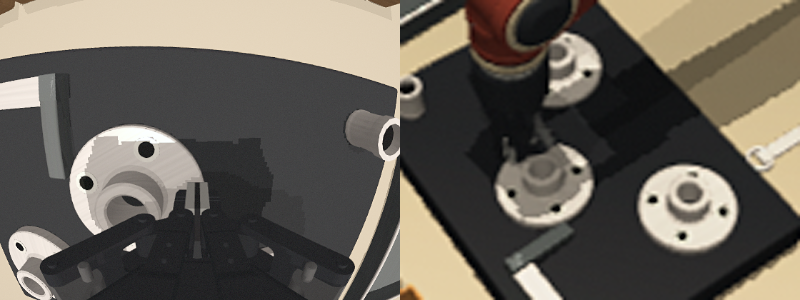

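{"method": "move_arm", "body": {"rows": [{"tx": 0, "ty": 0, "tz": -0.007, "ax": 0, "ay": 0, "az": 0, "jaw": 255}, {"tx": 0, "ty": 0, "tz": -0.002, "ax": 0, "ay": 0, "az": 0, "jaw": 255}]}}

```text
time: 14.4
tool_pos: [0.6286, 0.0326, 0.0367]
tool_rot: [-0.001, 1.0, -0.009, 0.004]
contact_force: [-0.2, 0.4, -0.4]
gripper_width: -0.0
```

```bash
python3 pic.py wrist w17;  python3 pic.py scene s17; python3 -c "
import cv2,numpy as np
r=[]
for k in (14,16,17):
    r.append(cv2.resize(cv2.imread(f'pics/s{k}.png')[225:265,250:292],None,fx=6.2,fy=6.2,interpolation=2))
cv2.imwrite('pics/c17.png',np.hstack(r))
r=[]
for k in (15,16,17):
    r.append(cv2.resize(cv2.imread(f'pics/w{k}.png')[150:330,80:300],None,fx=1.2,fy=1.2,interpolation=2))
cv2.imwrite('pics/d17.png',np.hstack(r))
"
```

```text
14.45 [0.62838695 0.03263867 0.03652026] [-7.02674929e-04  9.99950904e-01 -9.06425366e-03  3.94136341e-03] [ 0.00091264 -0.25048648 -0.82096982] -0.003364350865538308
14.5 [0.62816568 0.03259131 0.03609663] [-6.49257094e-04  9.99951797e-01 -9.06689703e-03  3.71115140e-03] [-0.43947725  0.62661036 -0.41808613] 0.002843858475442279
```

View pics/c17.png

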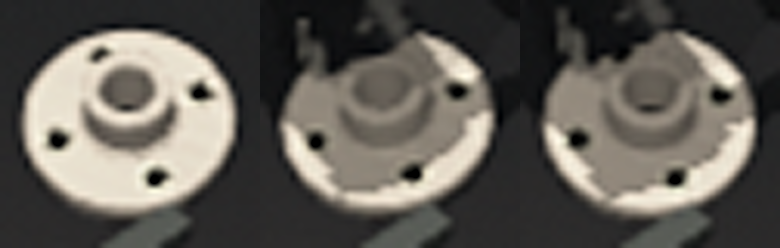

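View pics/d17.png

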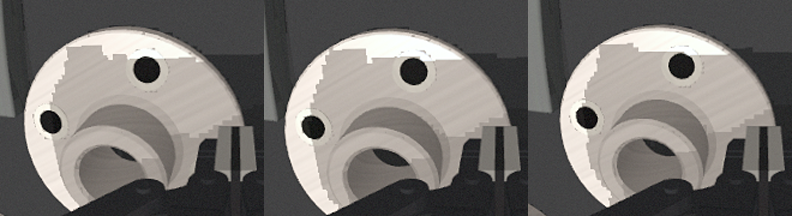

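{"method": "move_arm", "body": {"rows": [{"tx": -0.017, "ty": -0.006, "tz": -0.002, "ax": 0, "ay": 0, "az": 0, "jaw": 255}, {"tx": -0.017, "ty": -0.005, "tz": 0, "ax": 0, "ay": -0.3, "az": 0, "jaw": 255}, {"tx": 0, "ty": 0, "tz": 0.003, "ax": 0, "ay": 0, "az": 0, "jaw": 255}, {"tx": 0, "ty": 0, "tz": 0.001, "ax": 0, "ay": 0, "az": 0, "jaw": 255}]}}

```text
time: 14.9
tool_pos: [0.5934, 0.0446, 0.0325]
tool_rot: [-0.001, 1.0, -0.009, 0.001]
contact_force: [0.3, -0.3, -0.2]
gripper_width: 0.002
```

{"method": "move_arm", "body": {"rows": [{"tx": 0, "ty": 0, "tz": 0.001, "ax": 0, "ay": 0, "az": 0, "jaw": 255}, {"tx": 0, "ty": 0, "tz": 0.001, "ax": 0, "ay": 0, "az": 0, "jaw": 255}]}}

```text
time: 15.1
tool_pos: [0.594, 0.0443, 0.03]
tool_rot: [-0.001, 1.0, -0.009, 0.001]
contact_force: [-1.2, -0.4, 5.3]
gripper_width: 0.002
```

{"method": "move_arm", "body": {"rows": [{"tx": 0, "ty": 0, "tz": 0.001, "ax": 0, "ay": 0, "az": 0, "jaw": 255}, {"tx": 0, "ty": 0, "tz": 0.001, "ax": 0, "ay": 0, "az": 0, "jaw": 255}]}}

```text
time: 15.3
tool_pos: [0.5944, 0.0436, 0.0296]
tool_rot: [-0.0, 1.0, -0.009, -0.0]
contact_force: [-4.9, 0.5, 8.0]
gripper_width: -0.001
```

{"method": "move_arm", "body": {"rows": [{"tx": -0.001, "ty": 0, "tz": -0.032, "ax": 0, "ay": 0, "az": 0, "jaw": 255}, {"tx": -0.001, "ty": -0.033, "tz": 0, "ax": 0, "ay": 0, "az": 0, "jaw": 255}, {"tx": 0, "ty": -0.033, "tz": 0, "ax": 0, "ay": 0, "az": 0, "jaw": 255}, {"tx": 0, "ty": 0, "tz": 0.019, "ax": 0, "ay": 0, "az": 0, "jaw": 255}, {"tx": 0, "ty": 0, "tz": 0.004, "ax": 0, "ay": 0, "az": 0, "jaw": 255}, {"tx": 0, "ty": 0, "tz": 0, "ax": 0, "ay": 0, "az": 0, "jaw": 255}]}}

```text
time: 15.9
tool_pos: [0.5977, 0.1108, 0.0408]
tool_rot: [-0.001, 1.0, -0.011, 0.002]
contact_force: [-0.5, 0.5, 0.0]
gripper_width: 0.001
```

{"method": "move_arm", "body": {"rows": [{"tx": 0, "ty": 0, "tz": 0.003, "ax": 0, "ay": 0, "az": 0, "jaw": 255}, {"tx": 0, "ty": 0, "tz": 0.001, "ax": 0, "ay": 0, "az": 0, "jaw": 255}]}}

```text
time: 16.1
tool_pos: [0.5983, 0.11, 0.0371]
tool_rot: [-0.001, 1.0, -0.012, 0.002]
contact_force: [0.1, -0.8, -0.1]
gripper_width: 0.001
```

{"method": "move_arm", "body": {"rows": [{"tx": 0, "ty": 0, "tz": 0.001, "ax": 0, "ay": 0, "az": 0, "jaw": 255}, {"tx": 0, "ty": 0, "tz": 0.001, "ax": 0, "ay": 0, "az": 0, "jaw": 255}]}}

```text
time: 16.3
tool_pos: [0.5988, 0.1092, 0.0356]
tool_rot: [-0.001, 1.0, -0.012, 0.003]
contact_force: [-0.5, -0.1, 0.1]
gripper_width: -0.003
```

{"method": "move_arm", "body": {"rows": [{"tx": 0, "ty": 0, "tz": 0.001, "ax": 0, "ay": 0, "az": 0, "jaw": 255}, {"tx": 0, "ty": 0, "tz": 0.001, "ax": 0, "ay": 0, "az": 0, "jaw": 255}]}}

```text
time: 16.5
tool_pos: [0.5992, 0.1088, 0.0338]
tool_rot: [-0.001, 1.0, -0.012, 0.003]
contact_force: [0.4, 0.1, 1.0]
gripper_width: 0.0
```

{"method": "move_arm", "body": {"rows": [{"tx": -0.003, "ty": 0, "tz": 0.002, "ax": 0, "ay": 0, "az": 0, "jaw": 255}, {"tx": 0, "ty": 0, "tz": 0.001, "ax": 0, "ay": 0, "az": 0, "jaw": 255}]}}

```text
time: 16.7
tool_pos: [0.596, 0.1089, 0.0307]
tool_rot: [-0.001, 1.0, -0.013, 0.003]
contact_force: [-0.9, -0.4, -0.5]
gripper_width: -0.001
```

{"method": "move_arm", "body": {"rows": [{"tx": 0, "ty": 0, "tz": 0.001, "ax": 0, "ay": 0, "az": 0, "jaw": 255}, {"tx": 0, "ty": 0, "tz": 0.001, "ax": 0, "ay": 0, "az": 0, "jaw": 255}]}}

```text
time: 16.9
tool_pos: [0.596, 0.1091, 0.0289]
tool_rot: [-0.001, 1.0, -0.012, 0.003]
contact_force: [-0.6, 0.2, 1.6]
gripper_width: -0.001
```

{"method": "move_arm", "body": {"rows": [{"tx": 0, "ty": 0, "tz": 0.001, "ax": 0, "ay": 0, "az": 0, "jaw": 255}, {"tx": 0, "ty": 0, "tz": 0.001, "ax": 0, "ay": 0, "az": 0, "jaw": 255}]}}

```text
time: 17.1
tool_pos: [0.5959, 0.1096, 0.0273]
tool_rot: [-0.001, 1.0, -0.012, 0.003]
contact_force: [-3.7, 0.3, 7.9]
gripper_width: -0.003
```

{"method": "move_arm", "body": {"rows": [{"tx": 0, "ty": 0, "tz": 0.001, "ax": 0, "ay": 0, "az": 0, "jaw": 255}, {"tx": 0, "ty": 0, "tz": 0.001, "ax": 0, "ay": 0, "az": 0, "jaw": 255}]}}

```text
time: 17.3
tool_pos: [0.5959, 0.1096, 0.0273]
tool_rot: [-0.001, 1.0, -0.012, 0.003]
contact_force: [-4.4, -0.5, 7.8]
gripper_width: 0.001
```

```bash
python3 pic.py wrist w18;  python3 pic.py scene s18; python3 -c "
import cv2,numpy as np
r=[]
for k in (14,16,18):
    r.append(cv2.resize(cv2.imread(f'pics/s{k}.png')[225:265,250:292],None,fx=6.2,fy=6.2,interpolation=2))
cv2.imwrite('pics/c18.png',np.hstack(r))
"
```

```text
17.35 [0.59583308 0.10955191 0.02732148] [-0.00117243  0.99992105 -0.01226433  0.00247184] [-3.89057462  0.47313694  6.82050395] 0.0031857455415982613
17.4 [0.59585353 0.10953172 0.02732488] [-0.00118097  0.99992087 -0.01227185  0.0025017 ] [-3.73865039 -0.44462004  7.8363155 ] 0.0014595428127998676
```

View pics/c18.png

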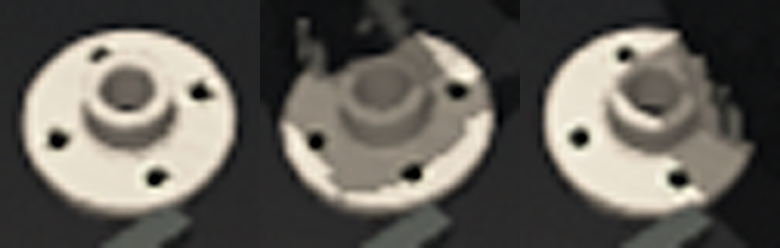

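View pics/w18.png

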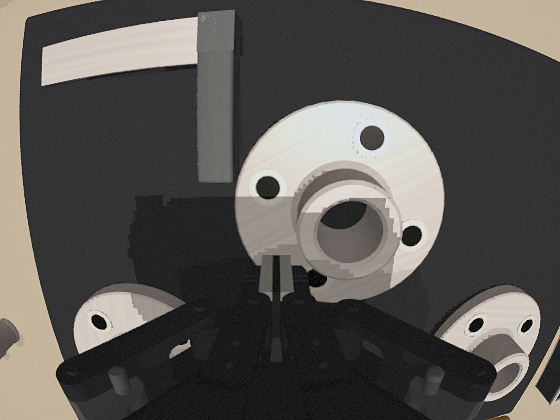

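```bash
python3 pic.py scene s19; python3 -c "
import cv2,numpy as np
r=[]
for k in ('cene0',11,13,14,17,19):
    r.append(cv2.resize(cv2.imread(f'pics/s{k}.png')[186:222,254:295],None,fx=6.2,fy=6.2,interpolation=2))
cv2.imwrite('pics/c19.png',np.vstack([np.hstack(r[:3]),np.hstack(r[3:])]))
"
```

```text
17.45 [0.59584886 0.10954889 0.02732533] [-0.00119225  0.9999206  -0.01228861  0.00252292] [-4.31751826  0.36234273  6.4096874 ] 0.0028920723728027894
```

View pics/c19.png

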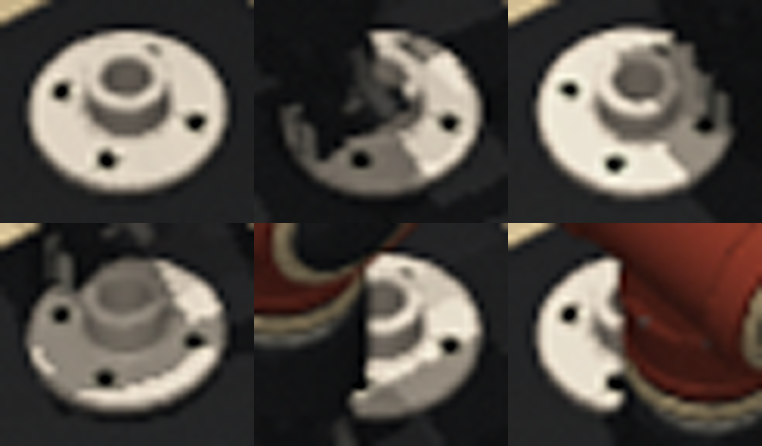

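{"method": "move_arm", "body": {"rows": [{"tx": 0, "ty": 0, "tz": -0.045, "ax": 0, "ay": 0, "az": 0, "jaw": 255}, {"tx": -0.031, "ty": -0.02, "tz": 0, "ax": 0, "ay": 0, "az": 0.3, "jaw": 255}, {"tx": -0.031, "ty": -0.02, "tz": 0, "ax": 0, "ay": 0, "az": 0, "jaw": 255}, {"tx": 0, "ty": 0, "tz": 0.025, "ax": 0, "ay": -0.3, "az": 0, "jaw": 255}, {"tx": 0, "ty": 0, "tz": 0.01, "ax": 0, "ay": 0, "az": 0, "jaw": 255}, {"tx": 0, "ty": 0, "tz": 0, "ax": 0, "ay": 0, "az": 0, "jaw": 255}]}}

```text
time: 18.05
tool_pos: [0.5354, 0.1518, 0.0393]
tool_rot: [-0.001, 1.0, -0.016, 0.003]
contact_force: [-0.2, 0.8, -0.4]
gripper_width: -0.004
```

{"method": "move_arm", "body": {"rows": [{"tx": 0, "ty": 0.001, "tz": 0.004, "ax": 0, "ay": 0, "az": -0.5, "jaw": 255}, {"tx": 0, "ty": 0, "tz": 0.001, "ax": 0, "ay": 0, "az": -0.5, "jaw": 255}, {"tx": 0, "ty": 0, "tz": 0, "ax": 0, "ay": 0, "az": 0, "jaw": 255}]}}

```text
time: 18.35
tool_pos: [0.5368, 0.1499, 0.0345]
tool_rot: [-0.001, 1.0, -0.007, 0.003]
contact_force: [-0.2, -0.2, -0.2]
gripper_width: -0.005
```

```bash
python3 pic.py scene s20
```

```text
18.4 [0.5368646  0.14987572 0.03455959] [-8.44178363e-04  9.99971779e-01 -6.80135042e-03  3.07748504e-03] [-0.20005626 -0.16236332 -0.17652295] 0.00046365441595620224
```

{"method": "move_arm", "body": {"rows": [{"tx": 0, "ty": 0, "tz": 0.001, "ax": 0, "ay": 0, "az": 0, "jaw": 255}]}}

```text
time: 18.5
tool_pos: [0.5375, 0.1497, 0.0341]
tool_rot: [-0.001, 1.0, -0.007, 0.004]
contact_force: [-0.4, -0.7, -0.0]
gripper_width: 0.002
```

{"method": "move_arm", "body": {"rows": [{"tx": 0, "ty": 0, "tz": 0.001, "ax": 0, "ay": 0, "az": 0, "jaw": 255}]}}

```text
time: 18.6
tool_pos: [0.5379, 0.1496, 0.0333]
tool_rot: [-0.001, 1.0, -0.007, 0.004]
contact_force: [-0.3, 0.1, 0.1]
gripper_width: 0.001
```

{"method": "move_arm", "body": {"rows": [{"tx": 0, "ty": 0, "tz": 0.001, "ax": 0, "ay": 0, "az": 0, "jaw": 255}]}}

```text
time: 18.7
tool_pos: [0.5381, 0.1496, 0.0325]
tool_rot: [-0.001, 1.0, -0.007, 0.004]
contact_force: [-0.1, 0.1, 0.3]
gripper_width: 0.0
```

{"method": "move_arm", "body": {"rows": [{"tx": 0, "ty": 0, "tz": 0.001, "ax": 0, "ay": 0, "az": 0, "jaw": 255}]}}

```text
time: 18.8
tool_pos: [0.5383, 0.1497, 0.0316]
tool_rot: [-0.001, 1.0, -0.007, 0.004]
contact_force: [0.1, -0.6, -0.1]
gripper_width: 0.001
```

{"method": "move_arm", "body": {"rows": [{"tx": 0, "ty": 0, "tz": 0.001, "ax": 0, "ay": 0, "az": 0, "jaw": 255}]}}

```text
time: 18.9
tool_pos: [0.5383, 0.1497, 0.0305]
tool_rot: [-0.001, 1.0, -0.007, 0.004]
contact_force: [-0.1, 1.0, -0.0]
gripper_width: -0.0
```

{"method": "move_arm", "body": {"rows": [{"tx": -0.004, "ty": 0, "tz": 0.001, "ax": 0, "ay": -0.3, "az": 0, "jaw": 255}]}}

```text
time: 19.0
tool_pos: [0.5355, 0.1498, 0.0303]
tool_rot: [-0.001, 1.0, -0.007, 0.003]
contact_force: [2.3, -0.6, 3.7]
gripper_width: -0.0
```

{"method": "move_arm", "body": {"rows": [{"tx": 0, "ty": 0, "tz": 0.001, "ax": 0, "ay": 0, "az": 0, "jaw": 255}]}}

```text
time: 19.1
tool_pos: [0.5354, 0.1498, 0.0302]
tool_rot: [-0.001, 1.0, -0.007, 0.003]
contact_force: [-6.1, -0.9, 8.9]
gripper_width: -0.005
```

{"method": "move_arm", "body": {"rows": [{"tx": 0, "ty": 0, "tz": 0.001, "ax": 0, "ay": 0, "az": 0, "jaw": 255}]}}

```text
time: 19.2
tool_pos: [0.5353, 0.1498, 0.0303]
tool_rot: [-0.001, 1.0, -0.007, 0.002]
contact_force: [-2.4, -0.5, 6.0]
gripper_width: 0.004
```

{"method": "move_arm", "body": {"rows": [{"tx": 0, "ty": 0, "tz": 0.001, "ax": 0, "ay": 0, "az": 0, "jaw": 255}]}}

```text
time: 19.3
tool_pos: [0.5353, 0.1498, 0.0302]
tool_rot: [-0.001, 1.0, -0.007, 0.002]
contact_force: [-1.2, -1.2, 5.8]
gripper_width: 0.001
```

{"method": "move_arm", "body": {"rows": [{"tx": 0, "ty": 0, "tz": 0.001, "ax": 0, "ay": 0, "az": 0, "jaw": 255}]}}

```text
time: 19.4
tool_pos: [0.5353, 0.1498, 0.0303]
tool_rot: [-0.001, 1.0, -0.007, 0.002]
contact_force: [-2.2, -0.4, 6.1]
gripper_width: -0.001
```

```bash
python3 pic.py scene s21; cat > cmp.py <<'E'
import cv2,numpy as np,sys
x0,y0=int(sys.argv[1]),int(sys.argv[2]); r=[]
for k in sys.argv[4:]:
    r.append(cv2.resize(cv2.imread(f'pics/s{k}.png')[y0:y0+42,x0:x0+44],None,fx=6,fy=6,interpolation=2))
cv2.imwrite(f'pics/{sys.argv[3]}.png',np.hstack(r))
E
python3 cmp.py 299 230 c21 cene0 20 21
```

```text
19.45 [0.53530348 0.14978257 0.03023709] [-6.44549573e-04  9.99974438e-01 -6.83601420e-03  1.99422684e-03] [-2.1688033   0.52203387  5.73332826] 0.00249012013110114
```

View pics/c21.png

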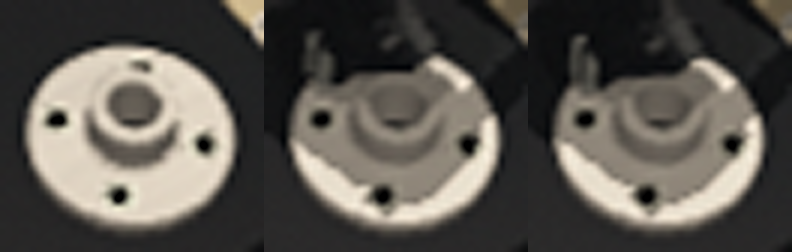

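{"method": "move_arm", "body": {"rows": [{"tx": -0.002, "ty": 0, "tz": -0.008, "ax": 0, "ay": 0, "az": 0, "jaw": 255}, {"tx": -0.017, "ty": -0.006, "tz": 0, "ax": 0, "ay": 0, "az": 0, "jaw": 255}, {"tx": -0.017, "ty": -0.005, "tz": 0, "ax": 0, "ay": 0, "az": 0, "jaw": 255}, {"tx": 0, "ty": 0, "tz": 0.002, "ax": 0, "ay": 0, "az": 0, "jaw": 255}, {"tx": 0, "ty": 0, "tz": 0.002, "ax": 0, "ay": 0, "az": 0, "jaw": 255}]}}

```text
time: 19.95
tool_pos: [0.498, 0.1616, 0.0357]
tool_rot: [-0.001, 1.0, -0.007, 0.002]
contact_force: [0.7, -0.2, -0.5]
gripper_width: 0.002
```

{"method": "move_arm", "body": {"rows": [{"tx": 0, "ty": 0, "tz": 0.001, "ax": 0, "ay": 0, "az": 0, "jaw": 255}]}}

```text
time: 20.05
tool_pos: [0.4981, 0.1615, 0.0345]
tool_rot: [-0.001, 1.0, -0.007, 0.002]
contact_force: [0.1, -0.4, -0.4]
gripper_width: 0.001
```

{"method": "move_arm", "body": {"rows": [{"tx": 0, "ty": 0, "tz": 0.001, "ax": 0, "ay": 0, "az": 0, "jaw": 255}]}}

```text
time: 20.15
tool_pos: [0.4986, 0.1613, 0.0335]
tool_rot: [-0.001, 1.0, -0.007, 0.002]
contact_force: [0.4, 0.0, 0.0]
gripper_width: 0.004
```

{"method": "move_arm", "body": {"rows": [{"tx": 0, "ty": 0, "tz": 0.001, "ax": 0, "ay": 0, "az": 0, "jaw": 255}]}}

```text
time: 20.25
tool_pos: [0.499, 0.1612, 0.0323]
tool_rot: [-0.001, 1.0, -0.007, 0.002]
contact_force: [-0.1, 0.1, 0.2]
gripper_width: -0.001
```

{"method": "move_arm", "body": {"rows": [{"tx": 0, "ty": 0, "tz": 0.001, "ax": 0, "ay": 0, "az": 0, "jaw": 255}]}}

```text
time: 20.35
tool_pos: [0.4993, 0.161, 0.0312]
tool_rot: [-0.001, 1.0, -0.007, 0.002]
contact_force: [0.6, -0.3, 0.9]
gripper_width: -0.001
```

{"method": "move_arm", "body": {"rows": [{"tx": 0, "ty": 0, "tz": 0.001, "ax": 0, "ay": 0, "az": 0, "jaw": 255}]}}

```text
time: 20.45
tool_pos: [0.4995, 0.161, 0.0302]
tool_rot: [-0.001, 1.0, -0.007, 0.002]
contact_force: [-3.9, -0.5, 9.4]
gripper_width: -0.002
```

{"method": "move_arm", "body": {"rows": [{"tx": -0.002, "ty": 0, "tz": -0.03, "ax": 0, "ay": 0, "az": 0, "jaw": 255}, {"tx": 0, "ty": -0.033, "tz": 0, "ax": 0, "ay": 0, "az": 0, "jaw": 255}, {"tx": 0, "ty": -0.033, "tz": 0, "ax": 0, "ay": 0, "az": 0, "jaw": 255}, {"tx": 0, "ty": 0, "tz": 0.02, "ax": 0, "ay": 0, "az": 0, "jaw": 255}, {"tx": 0, "ty": 0, "tz": 0.006, "ax": 0, "ay": 0, "az": 0, "jaw": 255}, {"tx": 0, "ty": 0, "tz": 0.001, "ax": 0, "ay": 0, "az": 0, "jaw": 255}]}}

```text
time: 21.05
tool_pos: [0.5004, 0.2292, 0.0348]
tool_rot: [-0.001, 1.0, -0.009, 0.003]
contact_force: [0.0, -0.1, -0.2]
gripper_width: -0.003
```

{"method": "move_arm", "body": {"rows": [{"tx": 0, "ty": 0, "tz": 0.001, "ax": 0, "ay": 0, "az": 0, "jaw": 255}]}}

```text
time: 21.15
tool_pos: [0.5003, 0.2288, 0.0336]
tool_rot: [-0.001, 1.0, -0.009, 0.003]
contact_force: [-0.6, -0.3, 0.8]
gripper_width: -0.003
```

{"method": "move_arm", "body": {"rows": [{"tx": 0, "ty": 0, "tz": 0.001, "ax": 0, "ay": 0, "az": 0, "jaw": 255}]}}

```text
time: 21.25
tool_pos: [0.5005, 0.2284, 0.0329]
tool_rot: [-0.001, 1.0, -0.009, 0.003]
contact_force: [0.5, 0.5, 0.0]
gripper_width: -0.003
```

{"method": "move_arm", "body": {"rows": [{"tx": 0, "ty": 0, "tz": 0.001, "ax": 0, "ay": 0, "az": 0, "jaw": 255}]}}

```text
time: 21.35
tool_pos: [0.5009, 0.2281, 0.0322]
tool_rot: [-0.001, 1.0, -0.01, 0.003]
contact_force: [-0.3, 0.3, 0.7]
gripper_width: 0.0
```

{"method": "move_arm", "body": {"rows": [{"tx": 0, "ty": 0, "tz": 0.001, "ax": 0, "ay": 0, "az": 0, "jaw": 255}]}}

```text
time: 21.45
tool_pos: [0.5012, 0.2279, 0.0315]
tool_rot: [-0.001, 1.0, -0.01, 0.004]
contact_force: [-0.8, -0.5, -0.4]
gripper_width: -0.003
```

{"method": "move_arm", "body": {"rows": [{"tx": 0, "ty": 0, "tz": 0.001, "ax": 0, "ay": 0, "az": 0, "jaw": 255}]}}

```text
time: 21.55
tool_pos: [0.5014, 0.2278, 0.0308]
tool_rot: [-0.001, 1.0, -0.01, 0.004]
contact_force: [-0.1, 0.9, -0.6]
gripper_width: -0.001
```

{"method": "move_arm", "body": {"rows": [{"tx": 0, "ty": 0, "tz": 0.001, "ax": 0, "ay": 0, "az": 0, "jaw": 255}]}}

```text
time: 21.65
tool_pos: [0.5016, 0.2277, 0.0302]
tool_rot: [-0.002, 1.0, -0.01, 0.004]
contact_force: [-3.1, -0.5, 5.3]
gripper_width: -0.001
```

{"method": "move_arm", "body": {"rows": [{"tx": 0, "ty": 0, "tz": 0.001, "ax": 0, "ay": 0, "az": 0, "jaw": 255}]}}

```text
time: 21.75
tool_pos: [0.5016, 0.2277, 0.0302]
tool_rot: [-0.001, 1.0, -0.01, 0.003]
contact_force: [-4.8, -2.3, 9.2]
gripper_width: 0.002
```

{"method": "move_arm", "body": {"rows": [{"tx": 0, "ty": 0, "tz": 0.001, "ax": 0, "ay": 0, "az": 0, "jaw": 255}]}}

```text
time: 21.85
tool_pos: [0.5015, 0.2277, 0.0302]
tool_rot: [-0.001, 1.0, -0.01, 0.003]
contact_force: [-3.4, -1.6, 6.0]
gripper_width: -0.001
```

{"method": "move_arm", "body": {"rows": [{"tx": 0, "ty": 0, "tz": 0.001, "ax": 0, "ay": 0, "az": 0, "jaw": 255}]}}

```text
time: 21.95
tool_pos: [0.5015, 0.2277, 0.0302]
tool_rot: [-0.001, 1.0, -0.01, 0.003]
contact_force: [-3.2, -1.6, 6.3]
gripper_width: 0.0
```

{"method": "move_arm", "body": {"rows": [{"tx": 0, "ty": 0, "tz": -0.04, "ax": 0, "ay": 0, "az": 0, "jaw": 255}, {"tx": 0.038, "ty": 0.017, "tz": 0, "ax": 0, "ay": 0, "az": 0, "jaw": 255}, {"tx": 0.038, "ty": 0.017, "tz": 0, "ax": 0, "ay": 0, "az": 0, "jaw": 255}, {"tx": 0, "ty": 0, "tz": 0.025, "ax": 0, "ay": -0.3, "az": 0, "jaw": 255}, {"tx": 0, "ty": 0, "tz": 0.01, "ax": 0, "ay": 0, "az": 0, "jaw": 255}, {"tx": 0, "ty": 0, "tz": 0.001, "ax": 0, "ay": 0, "az": 0, "jaw": 255}]}}

```text
time: 22.55
tool_pos: [0.5813, 0.1916, 0.0383]
tool_rot: [-0.002, 1.0, -0.009, 0.004]
contact_force: [-0.4, -0.1, 0.7]
gripper_width: 0.001
```

{"method": "move_arm", "body": {"rows": [{"tx": 0, "ty": 0, "tz": 0.001, "ax": 0, "ay": 0, "az": 0, "jaw": 255}]}}

```text
time: 22.65
tool_pos: [0.5806, 0.1918, 0.0369]
tool_rot: [-0.002, 1.0, -0.009, 0.003]
contact_force: [-0.2, -0.5, -0.1]
gripper_width: 0.001
```

{"method": "move_arm", "body": {"rows": [{"tx": -0.004, "ty": 0, "tz": 0.003, "ax": 0, "ay": 0, "az": 0, "jaw": 255}, {"tx": 0, "ty": 0, "tz": 0.001, "ax": 0, "ay": 0, "az": 0, "jaw": 255}]}}

```text
time: 22.85
tool_pos: [0.5757, 0.1926, 0.0333]
tool_rot: [-0.002, 1.0, -0.008, 0.003]
contact_force: [-0.5, 0.6, -0.0]
gripper_width: 0.001
```

{"method": "move_arm", "body": {"rows": [{"tx": 0, "ty": 0, "tz": 0.001, "ax": 0, "ay": 0, "az": 0, "jaw": 255}]}}

```text
time: 22.95
tool_pos: [0.5755, 0.1929, 0.0327]
tool_rot: [-0.002, 1.0, -0.008, 0.004]
contact_force: [-0.3, 1.0, -0.4]
gripper_width: 0.003
```

{"method": "move_arm", "body": {"rows": [{"tx": 0, "ty": 0, "tz": 0.001, "ax": 0, "ay": 0, "az": 0, "jaw": 255}]}}

```text
time: 23.05
tool_pos: [0.5755, 0.1932, 0.032]
tool_rot: [-0.002, 1.0, -0.008, 0.004]
contact_force: [-0.6, -0.3, 0.8]
gripper_width: -0.002
```

{"method": "move_arm", "body": {"rows": [{"tx": 0, "ty": 0, "tz": 0.001, "ax": 0, "ay": 0, "az": 0, "jaw": 255}]}}

```text
time: 23.15
tool_pos: [0.5756, 0.1933, 0.0312]
tool_rot: [-0.002, 1.0, -0.008, 0.004]
contact_force: [-0.6, 0.7, -0.1]
gripper_width: 0.001
```

{"method": "move_arm", "body": {"rows": [{"tx": 0, "ty": 0, "tz": 0.001, "ax": 0, "ay": 0, "az": 0, "jaw": 255}]}}

```text
time: 23.25
tool_pos: [0.5757, 0.1935, 0.0304]
tool_rot: [-0.002, 1.0, -0.008, 0.005]
contact_force: [-0.3, 0.4, 0.8]
gripper_width: -0.001
```

{"method": "move_arm", "body": {"rows": [{"tx": 0, "ty": 0, "tz": 0.001, "ax": 0, "ay": 0, "az": 0, "jaw": 255}]}}

```text
time: 23.35
tool_pos: [0.5757, 0.1935, 0.0303]
tool_rot: [-0.002, 1.0, -0.008, 0.004]
contact_force: [-5.4, -1.5, 9.4]
gripper_width: 0.001
```

{"method": "move_arm", "body": {"rows": [{"tx": 0, "ty": 0, "tz": 0.001, "ax": 0, "ay": 0, "az": 0, "jaw": 255}]}}

```text
time: 23.45
tool_pos: [0.5757, 0.1934, 0.0303]
tool_rot: [-0.002, 1.0, -0.008, 0.004]
contact_force: [-4.2, -1.3, 6.5]
gripper_width: 0.002
```

{"method": "move_arm", "body": {"rows": [{"tx": 0, "ty": 0, "tz": 0.001, "ax": 0, "ay": 0, "az": 0, "jaw": 255}]}}

```text
time: 23.55
tool_pos: [0.5757, 0.1934, 0.0303]
tool_rot: [-0.002, 1.0, -0.008, 0.004]
contact_force: [-2.7, -1.6, 5.0]
gripper_width: -0.0
```

{"method": "move_arm", "body": {"rows": [{"tx": 0, "ty": 0, "tz": -0.045, "ax": 0, "ay": 0, "az": 0, "jaw": 255}, {"tx": -0.0135, "ty": 0.045, "tz": 0, "ax": 0, "ay": 0, "az": 0, "jaw": 255}, {"tx": -0.0135, "ty": 0.045, "tz": 0, "ax": 0, "ay": 0, "az": 0, "jaw": 255}, {"tx": -0.0135, "ty": 0.045, "tz": 0, "ax": 0, "ay": 0, "az": 0, "jaw": 255}, {"tx": -0.0135, "ty": 0.045, "tz": 0, "ax": 0, "ay": 0, "az": 0, "jaw": 255}, {"tx": 0, "ty": 0, "tz": 0.02, "ax": 0, "ay": -0.3, "az": 0, "jaw": 255}, {"tx": 0, "ty": 0, "tz": 0.01, "ax": 0, "ay": 0, "az": 0, "jaw": 255}, {"tx": 0, "ty": 0, "tz": 0, "ax": 0, "ay": 0, "az": 0, "jaw": 255}]}}

```text
time: 24.35
tool_pos: [0.5205, 0.008, 0.0478]
tool_rot: [-0.001, 1.0, -0.007, 0.005]
contact_force: [-0.1, 0.7, -0.4]
gripper_width: -0.001
```

{"method": "move_arm", "body": {"rows": [{"tx": 0, "ty": -0.003, "tz": 0.01, "ax": 0, "ay": -0.3, "az": 0, "jaw": 255}, {"tx": 0, "ty": 0, "tz": 0.003, "ax": 0, "ay": 0, "az": 0, "jaw": 255}, {"tx": 0, "ty": 0, "tz": 0, "ax": 0, "ay": 0, "az": 0, "jaw": 255}]}}

```text
time: 24.65
tool_pos: [0.5215, 0.0132, 0.0344]
tool_rot: [-0.001, 1.0, -0.005, 0.002]
contact_force: [0.4, 0.4, -0.1]
gripper_width: 0.002
```

```bash
python3 pic.py scene s22
```

```text
24.7 [0.52151084 0.01320152 0.03447295] [-8.14868399e-04  9.99983571e-01 -5.18987107e-03  2.29342068e-03] [-0.16268905 -0.0148501   0.23257027] -0.003452650904365735
```

{"method": "move_arm", "body": {"rows": [{"tx": 0, "ty": 0, "tz": 0.001, "ax": 0, "ay": 0, "az": 0, "jaw": 255}]}}

```text
time: 24.8
tool_pos: [0.522, 0.0136, 0.0338]
tool_rot: [-0.001, 1.0, -0.005, 0.003]
contact_force: [0.7, -0.3, 0.1]
gripper_width: 0.002
```

{"method": "move_arm", "body": {"rows": [{"tx": 0, "ty": 0, "tz": 0.001, "ax": 0, "ay": 0, "az": 0, "jaw": 255}]}}

```text
time: 24.9
tool_pos: [0.5223, 0.0139, 0.033]
tool_rot: [-0.001, 1.0, -0.004, 0.003]
contact_force: [0.7, -0.5, 0.7]
gripper_width: 0.002
```

{"method": "move_arm", "body": {"rows": [{"tx": 0, "ty": 0, "tz": 0.001, "ax": 0, "ay": 0, "az": 0, "jaw": 255}]}}

```text
time: 25.0
tool_pos: [0.5225, 0.014, 0.0323]
tool_rot: [-0.001, 1.0, -0.004, 0.003]
contact_force: [0.2, 0.2, 0.8]
gripper_width: -0.001
```

{"method": "move_arm", "body": {"rows": [{"tx": 0, "ty": 0, "tz": 0.001, "ax": 0, "ay": 0, "az": 0, "jaw": 255}]}}

```text
time: 25.1
tool_pos: [0.5227, 0.014, 0.0314]
tool_rot: [-0.001, 1.0, -0.004, 0.003]
contact_force: [0.4, 1.2, 0.5]
gripper_width: 0.005
```

{"method": "move_arm", "body": {"rows": [{"tx": 0, "ty": 0, "tz": 0.001, "ax": 0, "ay": 0, "az": 0, "jaw": 255}]}}

```text
time: 25.2
tool_pos: [0.5228, 0.014, 0.0305]
tool_rot: [-0.001, 1.0, -0.004, 0.004]
contact_force: [-0.2, -0.0, -0.2]
gripper_width: 0.002
```

{"method": "move_arm", "body": {"rows": [{"tx": 0, "ty": 0, "tz": 0.001, "ax": 0, "ay": 0, "az": 0, "jaw": 255}]}}

```text
time: 25.3
tool_pos: [0.5229, 0.014, 0.0296]
tool_rot: [-0.001, 1.0, -0.004, 0.004]
contact_force: [0.4, 0.9, 1.9]
gripper_width: -0.001
```

{"method": "move_arm", "body": {"rows": [{"tx": 0, "ty": 0, "tz": 0.001, "ax": 0, "ay": 0, "az": 0, "jaw": 255}]}}

```text
time: 25.4
tool_pos: [0.523, 0.0141, 0.0287]
tool_rot: [-0.001, 1.0, -0.004, 0.004]
contact_force: [-0.4, 0.8, 1.6]
gripper_width: 0.001
```

{"method": "move_arm", "body": {"rows": [{"tx": 0, "ty": 0, "tz": 0.001, "ax": 0, "ay": 0, "az": 0, "jaw": 255}]}}

```text
time: 25.5
tool_pos: [0.5232, 0.0142, 0.0278]
tool_rot: [-0.001, 1.0, -0.005, 0.004]
contact_force: [0.1, 1.4, 1.5]
gripper_width: 0.003
```

{"method": "move_arm", "body": {"rows": [{"tx": 0, "ty": 0, "tz": 0.001, "ax": 0, "ay": 0, "az": 0, "jaw": 255}]}}

```text
time: 25.6
tool_pos: [0.5233, 0.0144, 0.0271]
tool_rot: [-0.001, 1.0, -0.005, 0.004]
contact_force: [-2.3, 1.5, 7.1]
gripper_width: -0.001
```

{"method": "move_arm", "body": {"rows": [{"tx": 0, "ty": 0, "tz": 0.001, "ax": 0, "ay": 0, "az": 0, "jaw": 255}]}}

```text
time: 25.7
tool_pos: [0.5233, 0.0144, 0.027]
tool_rot: [-0.001, 1.0, -0.005, 0.004]
contact_force: [-4.9, 0.8, 9.2]
gripper_width: 0.001
```

```bash
python3 pic.py scene s23; python3 cmp.py 254 184 c23 22 23 14
```

```text
25.75 [0.52328084 0.01436004 0.02707402] [-0.00123474  0.99998304 -0.00453754  0.00343703] [-3.7233031   0.43526318  7.85652233] -0.00334870898220324
```

View pics/c23.png

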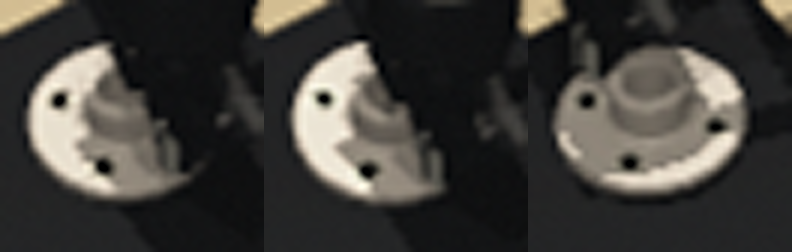

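{"method": "move_arm", "body": {"rows": [{"tx": 0, "ty": 0, "tz": -0.045, "ax": 0, "ay": 0, "az": 0, "jaw": 80}, {"tx": -0.001, "ty": 0.024, "tz": 0, "ax": 0, "ay": -0.4, "az": 0, "jaw": 80}, {"tx": -0.001, "ty": 0.023, "tz": 0, "ax": 0, "ay": 0, "az": 0, "jaw": 80}, {"tx": 0, "ty": 0, "tz": 0, "ax": 0, "ay": 0, "az": 0, "jaw": 80}, {"tx": 0, "ty": 0, "tz": 0, "ax": 0, "ay": 0, "az": 0, "jaw": 80}]}}

```text
time: 26.25
tool_pos: [0.5201, -0.0343, 0.0728]
tool_rot: [-0.0, 1.0, -0.004, -0.001]
contact_force: [-0.5, 0.1, 0.4]
gripper_width: 0.686
```

```bash
python3 pic.py wrist w24
```

```text
26.3 [ 0.52019121 -0.03421237  0.07282196] [-2.34090689e-04  9.99992958e-01 -3.70910159e-03 -5.20381957e-04] [-0.00777429  0.01364029 -0.2904966 ] 0.6860872089216563
```

View pics/w24.png

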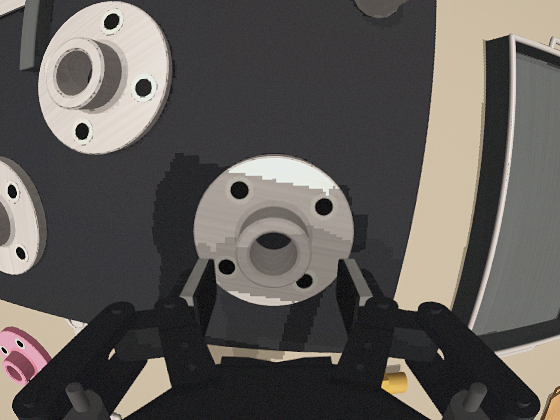

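{"method": "move_arm", "body": {"rows": [{"tx": 0.001, "ty": 0, "tz": 0.025, "ax": 0, "ay": 0, "az": 0, "jaw": 80}, {"tx": 0, "ty": -0.001, "tz": 0.01, "ax": 0, "ay": 0, "az": 0, "jaw": 80}, {"tx": 0, "ty": 0, "tz": 0.002, "ax": 0, "ay": 0, "az": 0, "jaw": 80}]}}

```text
time: 26.6
tool_pos: [0.5214, -0.0313, 0.0348]
tool_rot: [-0.0, 1.0, -0.003, -0.0]
contact_force: [-0.3, -0.2, 0.7]
gripper_width: 0.686
```

```bash
python3 pic.py wrist w25
```

```text
26.65 [ 0.5210522  -0.03125993  0.03457896] [-4.81677923e-04  9.99995980e-01 -2.72054103e-03 -6.37517354e-04] [ 0.13697687  0.73580266 -0.14087804] 0.6898780065347793
```

View pics/w25.png

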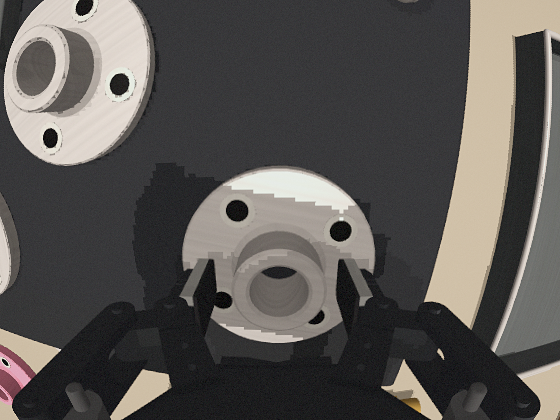

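{"method": "move_arm", "body": {"rows": [{"tx": 0, "ty": 0.001, "tz": 0.003, "ax": 0, "ay": 0, "az": 0, "jaw": 80}, {"tx": 0, "ty": 0, "tz": 0, "ax": 0, "ay": 0, "az": 0, "jaw": 200}, {"tx": 0, "ty": 0, "tz": 0, "ax": 0, "ay": 0, "az": 0, "jaw": 200}, {"tx": 0, "ty": 0, "tz": 0, "ax": 0, "ay": 0, "az": 0, "jaw": 255}, {"tx": 0, "ty": 0, "tz": 0, "ax": 0, "ay": 0, "az": 0, "jaw": 255}]}}

```text
time: 27.15
tool_pos: [0.5217, -0.0322, 0.0326]
tool_rot: [-0.0, 1.0, -0.002, 0.0]
contact_force: [1.0, -0.4, -2.4]
gripper_width: 0.47
```

{"method": "move_arm", "body": {"rows": [{"tx": 0, "ty": 0, "tz": -0.01, "ax": 0, "ay": 0, "az": 0, "jaw": 255}, {"tx": 0, "ty": 0, "tz": -0.02, "ax": 0, "ay": 0, "az": 0, "jaw": 255}, {"tx": 0, "ty": 0, "tz": -0.03, "ax": 0, "ay": 0, "az": 0, "jaw": 255}, {"tx": 0, "ty": 0, "tz": 0, "ax": 0, "ay": 0, "az": 0, "jaw": 255}]}}

```text
time: 27.55
tool_pos: [0.5158, -0.0306, 0.0886]
tool_rot: [-0.002, 1.0, -0.002, -0.007]
contact_force: [2.1, 0.2, -6.8]
gripper_width: 0.47
```

```bash
python3 pic.py wrist w26; python3 pic.py scene s26; python3 z.py 26
```

```text
27.6 [ 0.51352741 -0.03012062  0.08555554] [-0.00250889  0.99995053 -0.00241473 -0.00931741] [-1.40108834  0.28661041 -9.00278081] 0.4688980369618893
27.65 [ 0.51208743 -0.02986647  0.08366581] [-0.00284653  0.99993153 -0.00243021 -0.01108679] [-1.54758369  0.28804325 -9.04503344] 0.46840582126787467
```

View pics/m26.png

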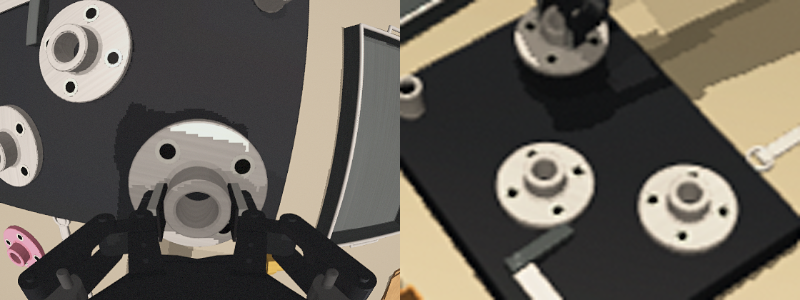

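{"method": "move_arm", "body": {"rows": [{"tx": -0.008, "ty": 0.03, "tz": -0.003, "ax": 0, "ay": 0.6, "az": 0, "jaw": 255}, {"tx": -0.008, "ty": 0.035, "tz": -0.003, "ax": 0, "ay": 0.6, "az": 0, "jaw": 255}, {"tx": -0.008, "ty": 0.035, "tz": -0.003, "ax": 0, "ay": 0.5, "az": 0, "jaw": 255}, {"tx": -0.008, "ty": 0.035, "tz": -0.003, "ax": 0, "ay": 0.4, "az": 0, "jaw": 255}]}}

```text
time: 28.05
tool_pos: [0.4724, -0.1615, 0.0839]
tool_rot: [-0.007, 1.0, 0.002, -0.0]
contact_force: [0.6, 0.2, -7.0]
gripper_width: 0.467
```

{"method": "move_arm", "body": {"rows": [{"tx": -0.006, "ty": 0.035, "tz": -0.003, "ax": -0.4, "ay": 0.3, "az": 0, "jaw": 255}, {"tx": -0.005, "ty": 0.035, "tz": -0.003, "ax": -0.4, "ay": 0.3, "az": 0, "jaw": 255}, {"tx": -0.005, "ty": 0.035, "tz": -0.002, "ax": 0, "ay": 0.3, "az": 0, "jaw": 255}, {"tx": -0.003, "ty": 0.025, "tz": -0.002, "ax": 0, "ay": 0.3, "az": 0, "jaw": 255}, {"tx": 0, "ty": 0.005, "tz": -0.002, "ax": 0, "ay": 0.3, "az": 0, "jaw": 255}, {"tx": 0, "ty": 0, "tz": -0.002, "ax": 0, "ay": 0.3, "az": 0, "jaw": 255}]}}

```text
time: 28.65
tool_pos: [0.4413, -0.2987, 0.0801]
tool_rot: [-0.008, 1.0, -0.001, 0.005]
contact_force: [-0.7, -0.4, -8.6]
gripper_width: 0.467
```

```bash
python3 pic.py wrist w27; python3 pic.py scene s27
```

```text
28.7 [ 0.44113522 -0.29817385  0.0802015 ] [-0.00813241  0.99995283 -0.00107317  0.00520116] [-0.9157727  -0.083649   -9.10468462] 0.4708072812242641
28.75 [ 0.44162462 -0.29777152  0.08060188] [-7.95067383e-03  9.99952843e-01 -6.96609353e-04  5.53286760e-03] [-0.08373983 -0.43271629 -8.51563153] 0.46943971448471694
```

View pics/w27.png

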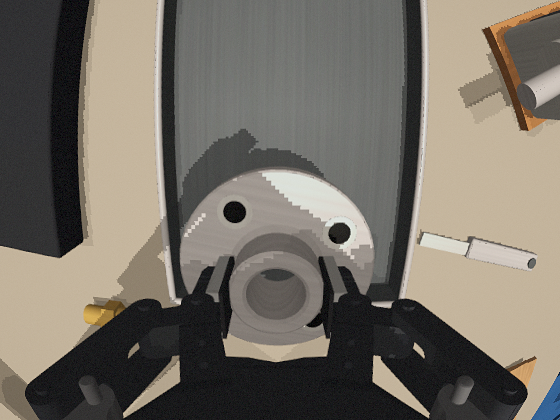

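View pics/s27.png

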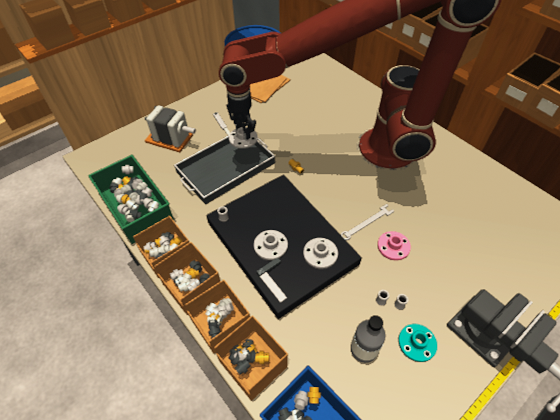

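{"method": "move_arm", "body": {"rows": [{"tx": 0.004, "ty": 0.007, "tz": 0.02, "ax": -0.5, "ay": -0.3, "az": 0, "jaw": 255}, {"tx": 0.003, "ty": 0.006, "tz": 0.02, "ax": -0.4, "ay": -0.2, "az": 0, "jaw": 255}, {"tx": 0, "ty": 0, "tz": 0.015, "ax": 0, "ay": 0, "az": 0, "jaw": 255}, {"tx": 0, "ty": 0, "tz": 0.002, "ax": 0, "ay": 0, "az": 0, "jaw": 255}]}}

```text
time: 29.15
tool_pos: [0.4502, -0.3056, 0.021]
tool_rot: [-0.001, 1.0, 0.002, 0.001]
contact_force: [0.0, 0.2, -8.0]
gripper_width: 0.469
```

```bash
python3 pic.py wrist w28
```

```text
29.2 [ 0.45053504 -0.30590205  0.02162679] [-7.55822110e-04  9.99996809e-01  1.85345120e-03  1.54109029e-03] [ 0.01378643  1.29984487 -8.33442734] 0.4700038572673009
```

View pics/w28.png

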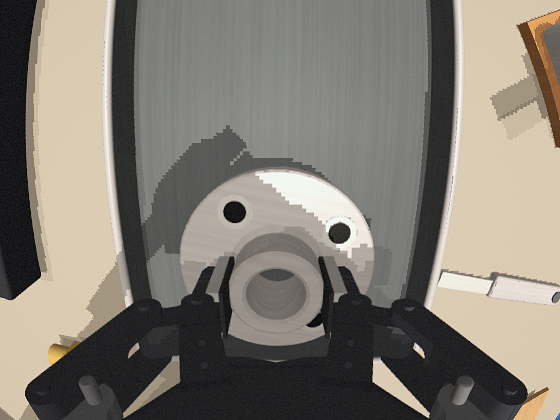

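{"method": "move_arm", "body": {"rows": [{"tx": -0.001, "ty": 0.003, "tz": 0.012, "ax": 0, "ay": 0, "az": 0, "jaw": 255}, {"tx": 0, "ty": 0, "tz": 0.01, "ax": 0, "ay": 0, "az": 0, "jaw": 255}, {"tx": 0, "ty": 0, "tz": 0.004, "ax": 0, "ay": 0, "az": 0, "jaw": 255}, {"tx": 0, "ty": 0, "tz": 0.002, "ax": 0, "ay": 0, "az": 0, "jaw": 255}]}}

```text
time: 29.6
tool_pos: [0.4511, -0.3094, -0.0061]
tool_rot: [0.0, 1.0, 0.002, 0.003]
contact_force: [-0.4, 0.6, -7.6]
gripper_width: 0.47
```

{"method": "move_arm", "body": {"rows": [{"tx": 0, "ty": 0, "tz": 0.002, "ax": 0, "ay": 0, "az": 0, "jaw": 255}]}}

```text
time: 29.7
tool_pos: [0.4512, -0.3096, -0.0082]
tool_rot: [0.0, 1.0, 0.002, 0.003]
contact_force: [-0.8, -0.4, -7.9]
gripper_width: 0.469
```

{"method": "move_arm", "body": {"rows": [{"tx": 0, "ty": 0, "tz": 0.002, "ax": 0, "ay": 0, "az": 0, "jaw": 255}]}}

```text
time: 29.8
tool_pos: [0.4515, -0.3098, -0.01]
tool_rot: [0.001, 1.0, 0.002, 0.003]
contact_force: [0.2, 0.6, -8.0]
gripper_width: 0.469
```

{"method": "move_arm", "body": {"rows": [{"tx": 0, "ty": 0, "tz": 0.0015, "ax": 0, "ay": -0.1, "az": 0, "jaw": 255}]}}

```text
time: 29.9
tool_pos: [0.4516, -0.31, -0.0114]
tool_rot: [0.001, 1.0, 0.002, 0.003]
contact_force: [0.4, -1.1, -8.5]
gripper_width: 0.476
```

{"method": "move_arm", "body": {"rows": [{"tx": 0, "ty": 0, "tz": 0.001, "ax": 0, "ay": 0, "az": 0, "jaw": 255}]}}

```text
time: 30.0
tool_pos: [0.4518, -0.3102, -0.0122]
tool_rot: [0.001, 1.0, 0.002, 0.003]
contact_force: [-0.3, -0.4, -7.7]
gripper_width: 0.472
```

{"method": "move_arm", "body": {"rows": [{"tx": 0, "ty": 0, "tz": 0.001, "ax": 0, "ay": 0, "az": 0, "jaw": 255}]}}

```text
time: 30.1
tool_pos: [0.452, -0.3103, -0.0131]
tool_rot: [0.001, 1.0, 0.002, 0.003]
contact_force: [-0.4, 0.2, -6.9]
gripper_width: 0.468
```

{"method": "move_arm", "body": {"rows": [{"tx": 0, "ty": 0, "tz": 0.001, "ax": 0, "ay": 0, "az": 0, "jaw": 255}]}}

```text
time: 30.2
tool_pos: [0.4522, -0.3104, -0.0133]
tool_rot: [0.001, 1.0, 0.002, 0.003]
contact_force: [-3.0, 3.5, 1.0]
gripper_width: 0.469
```

{"method": "move_arm", "body": {"rows": [{"tx": 0, "ty": 0, "tz": 0, "ax": 0, "ay": 0, "az": 0, "jaw": 110}, {"tx": 0, "ty": 0, "tz": 0, "ax": 0, "ay": 0, "az": 0, "jaw": 80}, {"tx": 0, "ty": 0, "tz": 0, "ax": 0, "ay": 0, "az": 0, "jaw": 80}, {"tx": 0, "ty": 0, "tz": -0.03, "ax": 0, "ay": 0, "az": 0, "jaw": 80}, {"tx": 0, "ty": 0, "tz": -0.045, "ax": 0, "ay": 0, "az": 0, "jaw": 80}, {"tx": 0, "ty": 0, "tz": -0.03, "ax": 0, "ay": 0, "az": 0, "jaw": 80}]}}

```text
time: 30.8
tool_pos: [0.4531, -0.3118, 0.0967]
tool_rot: [0.003, 1.0, 0.002, 0.005]
contact_force: [0.1, -0.5, 0.7]
gripper_width: 0.684
```

```bash
python3 pic.py wrist w29
```

```text
30.85 [ 0.45565774 -0.31404835  0.10228238] [0.00545064 0.99995314 0.00227099 0.00767146] [ 2.07421885 -1.05630501  4.29086214] 0.6875854104880033
```

View pics/w29.png

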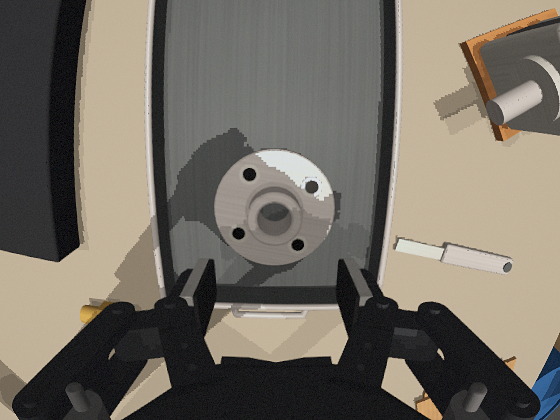

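{"method": "move_arm", "body": {"rows": [{"tx": 0.019, "ty": -0.0435, "tz": 0, "ax": 0.3, "ay": -0.4, "az": 0, "jaw": 80}, {"tx": 0.019, "ty": -0.0435, "tz": 0, "ax": 0.3, "ay": -0.3, "az": 0, "jaw": 80}, {"tx": 0.019, "ty": -0.0435, "tz": 0, "ax": 0, "ay": 0, "az": 0, "jaw": 80}, {"tx": 0.019, "ty": -0.0435, "tz": 0, "ax": 0, "ay": 0, "az": 0, "jaw": 80}, {"tx": 0.019, "ty": -0.0435, "tz": 0, "ax": 0, "ay": 0, "az": 0, "jaw": 80}, {"tx": 0.019, "ty": -0.0435, "tz": 0, "ax": 0, "ay": 0, "az": 0, "jaw": 80}, {"tx": 0.019, "ty": -0.0435, "tz": 0, "ax": 0, "ay": 0, "az": 0, "jaw": 80}, {"tx": 0.019, "ty": -0.04, "tz": 0, "ax": 0, "ay": 0, "az": 0, "jaw": 80}, {"tx": 0.01, "ty": -0.01, "tz": 0, "ax": 0, "ay": 0, "az": 0, "jaw": 80}, {"tx": 0, "ty": 0, "tz": 0, "ax": 0, "ay": 0, "az": 0, "jaw": 80}]}}

```text
time: 31.85
tool_pos: [0.634, 0.0479, 0.1176]
tool_rot: [0.007, 1.0, -0.001, 0.017]
contact_force: [-0.4, 0.3, -0.4]
gripper_width: 0.687
```

```bash
python3 pic.py wrist w30
```

```text
31.9 [0.63342764 0.04711769 0.11756436] [ 7.02709489e-03  9.99827125e-01 -9.80957598e-04  1.71865713e-02] [-0.40644188 -0.85649304 -0.47620109] 0.6896055212692233
```

View pics/w30.png

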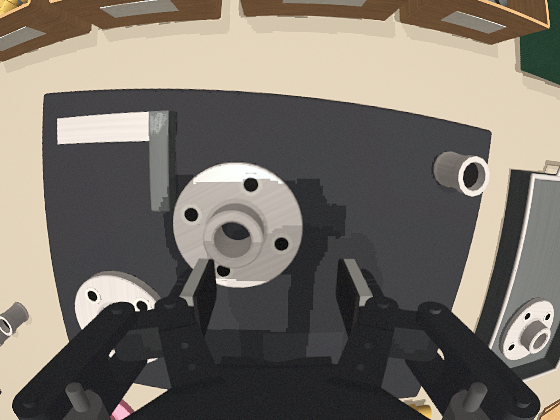

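```bash
cat >> h.py <<'E'
def wz(s,uv,z):
    d=np.array(uv)-[s["intrinsics"][0,2],s["intrinsics"][1,2]]; r=np.hypot(*d); th=r/s["intrinsics"][0,0]
    v=np.array([*(np.sin(th)*d/r),np.cos(th)]); c=-s["R"].T@s["t"]; w=s["R"].T@v
    return c+w*(z-c[2])/w[2]
E
python3 - <<'E'
from h import *
s=pickle.load(open("w30.pkl","rb"))
print(wz(s,(236.5,232),.088))
L,R=wz(s,(173,225),.062),wz(s,(302,225),.062);print(L,R,(L+R)/2)
s=pickle.load(open("w29.pkl","rb")); print(wz(s,(275,215),.042),wz(s,(273,270),.004), wz(s,(165,250),.004),wz(s,(378,250),.004))
s=pickle.load(open("w28.pkl","rb")); print(wz(s,(135,200),.004),wz(s,(428,200),.004))
E
```

```text
[0.63205242 0.07415976 0.088     ]
[0.628948   0.12685436 0.062     ] [0.62871303 0.02752465 0.062     ] [0.62883051 0.0771895  0.062     ]
[ 0.45459508 -0.31131359  0.042     ] [ 0.39017586 -0.30983048  0.004     ] [ 0.40855648 -0.20904619  0.004     ] [ 0.40916427 -0.40738214  0.004     ]
[ 0.47275647 -0.21324716  0.004     ] [ 0.47366945 -0.40565001  0.004     ]
```

{"method": "move_arm", "body": {"rows": [{"tx": -0.003, "ty": -0.015, "tz": 0.01, "ax": 0.4, "ay": -0.9, "az": 0, "jaw": 80}, {"tx": -0.001, "ty": -0.014, "tz": 0.015, "ax": 0.3, "ay": -0.9, "az": 0, "jaw": 80}, {"tx": 0, "ty": 0, "tz": 0.01, "ax": 0, "ay": 0, "az": 0, "jaw": 80}, {"tx": 0, "ty": 0, "tz": 0, "ax": 0, "ay": 0, "az": 0, "jaw": 80}]}}

```text
time: 32.3
tool_pos: [0.6281, 0.0738, 0.0784]
tool_rot: [0.001, 1.0, -0.004, -0.001]
contact_force: [-0.1, -0.6, 0.1]
gripper_width: 0.685
```

```bash
python3 pic.py wrist w31
```

```text
32.35 [0.62836133 0.07378509 0.07898159] [ 7.78599769e-04  9.99992495e-01 -3.76485380e-03 -4.78467184e-04] [-1.10604288  0.25068849 -0.92476058] 0.6883115132109879
```

View pics/w31.png

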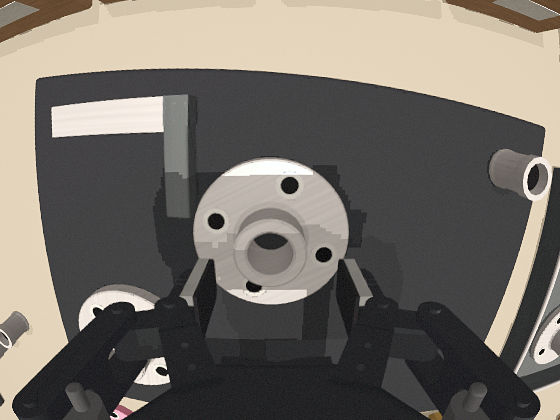

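```bash
python3 - <<'E'
from h import *
for k,c in (("w24",(274,259)),("w31",(270,251))):
    s=pickle.load(open(k+".pkl","rb")); print(k,wz(s,c,.088))
s=pickle.load(open("w31.pkl","rb"));L,R=wz(s,(193,228),.062),wz(s,(349,228),.062);print((L+R)/2)
E
```

```text
w24 [ 0.51804225 -0.03308612  0.088     ]
w31 [0.62833985 0.07726968 0.088     ]
[0.63237164 0.07711828 0.062     ]
```

{"method": "move_arm", "body": {"rows": [{"tx": 0, "ty": -0.0025, "tz": 0.025, "ax": 0, "ay": 0, "az": 0, "jaw": 80}, {"tx": 0, "ty": 0, "tz": 0.011, "ax": 0, "ay": 0, "az": 0, "jaw": 80}, {"tx": 0, "ty": 0, "tz": 0.002, "ax": 0, "ay": 0, "az": 0, "jaw": 80}]}}

```text
time: 32.65
tool_pos: [0.6294, 0.0747, 0.0412]
tool_rot: [0.001, 1.0, -0.005, 0.001]
contact_force: [0.2, 0.6, -0.4]
gripper_width: 0.683
```

{"method": "move_arm", "body": {"rows": [{"tx": 0.001, "ty": -0.002, "tz": 0.006, "ax": 0, "ay": 0, "az": 0, "jaw": 80}, {"tx": 0, "ty": 0, "tz": 0.002, "ax": 0, "ay": 0, "az": 0, "jaw": 80}, {"tx": 0, "ty": 0, "tz": 0, "ax": 0, "ay": 0, "az": 0, "jaw": 80}]}}

```text
time: 32.95
tool_pos: [0.6314, 0.0762, 0.0341]
tool_rot: [0.001, 1.0, -0.005, 0.002]
contact_force: [0.4, -0.8, -0.3]
gripper_width: 0.685
```

```bash
python3 pic.py wrist w32
```

```text
33.0 [0.63151368 0.07618482 0.03429467] [ 0.00109093  0.99998493 -0.00506987  0.00180252] [-0.20172789  0.71408898 -0.80196096] 0.6860837282269524
```

View pics/w32.png

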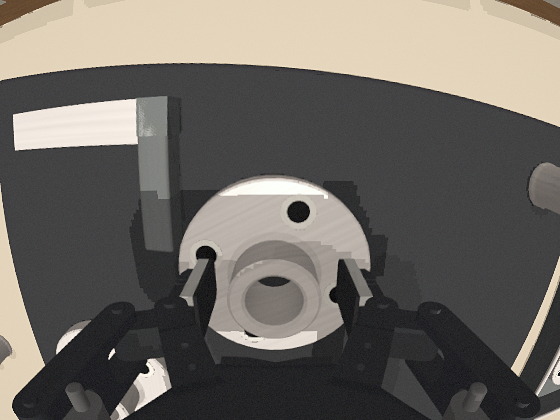

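{"method": "move_arm", "body": {"rows": [{"tx": -0.003, "ty": 0, "tz": 0.001, "ax": 0, "ay": 0, "az": 0, "jaw": 80}, {"tx": 0, "ty": 0, "tz": 0.001, "ax": 0, "ay": 0, "az": 0, "jaw": 150}, {"tx": 0, "ty": 0, "tz": 0, "ax": 0, "ay": 0, "az": 0, "jaw": 200}, {"tx": 0, "ty": 0, "tz": 0, "ax": 0, "ay": 0, "az": 0, "jaw": 255}, {"tx": 0, "ty": 0, "tz": 0, "ax": 0, "ay": 0, "az": 0, "jaw": 255}]}}

```text
time: 33.5
tool_pos: [0.6296, 0.0766, 0.034]
tool_rot: [0.001, 1.0, -0.005, 0.004]
contact_force: [1.0, 0.6, 0.2]
gripper_width: 0.472
```

{"method": "move_arm", "body": {"rows": [{"tx": 0, "ty": 0, "tz": -0.012, "ax": 0, "ay": 0, "az": 0, "jaw": 255}, {"tx": 0.001, "ty": 0, "tz": -0.025, "ax": 0, "ay": 0.2, "az": 0, "jaw": 255}, {"tx": 0.002, "ty": 0, "tz": -0.03, "ax": 0, "ay": 0.2, "az": 0, "jaw": 255}, {"tx": 0, "ty": 0.01, "tz": -0.005, "ax": 0, "ay": 0.3, "az": 0, "jaw": 255}]}}

```text
time: 33.9
tool_pos: [0.6243, 0.0668, 0.0991]
tool_rot: [0.001, 1.0, -0.004, 0.0]
contact_force: [0.9, 0.0, -6.1]
gripper_width: 0.467
```

{"method": "move_arm", "body": {"rows": [{"tx": -0.006, "ty": 0.03, "tz": -0.005, "ax": 0, "ay": 0.4, "az": 0, "jaw": 255}, {"tx": -0.006, "ty": 0.035, "tz": -0.003, "ax": -0.2, "ay": 0.4, "az": 0, "jaw": 255}, {"tx": -0.005, "ty": 0.035, "tz": -0.003, "ax": -0.2, "ay": 0.4, "az": 0, "jaw": 255}, {"tx": -0.004, "ty": 0.035, "tz": -0.003, "ax": -0.2, "ay": 0.4, "az": 0, "jaw": 255}]}}

```text
time: 34.3
tool_pos: [0.5961, -0.0706, 0.1069]
tool_rot: [0.006, 1.0, -0.001, 0.009]
contact_force: [-0.8, -0.5, -8.3]
gripper_width: 0.472
```

{"method": "move_arm", "body": {"rows": [{"tx": 0, "ty": 0.036, "tz": 0, "ax": 0.2, "ay": -0.3, "az": 0, "jaw": 255}, {"tx": 0, "ty": 0.036, "tz": 0, "ax": 0.2, "ay": -0.2, "az": 0, "jaw": 255}, {"tx": 0, "ty": 0.036, "tz": 0, "ax": 0, "ay": 0, "az": 0, "jaw": 255}, {"tx": 0, "ty": 0.036, "tz": 0, "ax": 0, "ay": 0, "az": 0, "jaw": 255}, {"tx": 0, "ty": 0.036, "tz": 0, "ax": 0, "ay": 0, "az": 0, "jaw": 255}, {"tx": 0, "ty": 0.03, "tz": 0, "ax": 0, "ay": 0, "az": 0, "jaw": 255}, {"tx": 0, "ty": 0.01, "tz": 0, "ax": 0, "ay": 0, "az": 0, "jaw": 255}]}}

```text
time: 35.0
tool_pos: [0.5795, -0.3032, 0.0912]
tool_rot: [-0.0, 1.0, -0.004, -0.008]
contact_force: [0.6, 0.5, -7.2]
gripper_width: 0.469
```

```bash
python3 pic.py wrist w33
```

```text
35.05 [ 0.57898531 -0.30368719  0.09061111] [-2.48760857e-04  9.99958911e-01 -3.87452590e-03 -8.19159525e-03] [-0.91753218 -1.8013537  -7.63312776] 0.4674241347301418
```

View pics/w33.png

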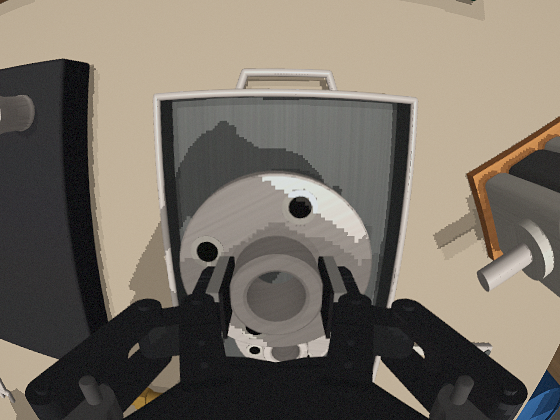

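{"method": "move_arm", "body": {"rows": [{"tx": 0.008, "ty": 0.003, "tz": 0.015, "ax": 0, "ay": 0.7, "az": 0, "jaw": 255}, {"tx": 0.007, "ty": 0.003, "tz": 0.02, "ax": 0, "ay": 0.5, "az": 0, "jaw": 255}, {"tx": 0.003, "ty": 0, "tz": 0.015, "ax": 0, "ay": 0.2, "az": 0, "jaw": 255}, {"tx": 0, "ty": 0, "tz": 0.003, "ax": 0, "ay": 0.1, "az": 0, "jaw": 255}]}}

```text
time: 35.45
tool_pos: [0.5926, -0.3084, 0.0304]
tool_rot: [-0.003, 1.0, -0.005, 0.002]
contact_force: [-1.2, 1.2, -8.3]
gripper_width: 0.464
```

```bash
python3 pic.py wrist w34
```

```text
35.5 [ 0.59234817 -0.30830438  0.03038239] [-0.00302927  0.99998317 -0.00474981  0.00138845] [-0.6271449   0.93904105 -8.58947463] 0.4697629660168478
```

View pics/w34.png

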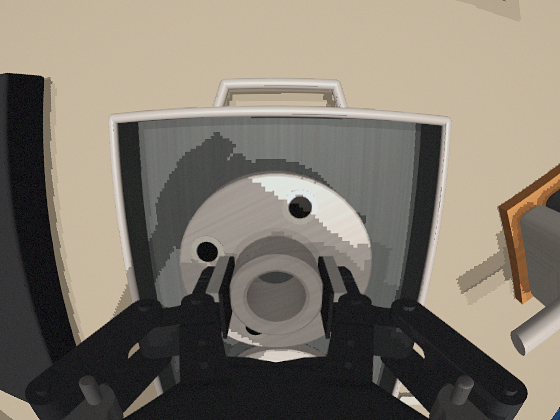

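{"method": "move_arm", "body": {"rows": [{"tx": 0.001, "ty": 0.002, "tz": 0.015, "ax": -0.3, "ay": 0.2, "az": 0, "jaw": 255}, {"tx": 0.001, "ty": 0, "tz": 0.012, "ax": -0.1, "ay": 0.1, "az": 0, "jaw": 255}, {"tx": 0, "ty": 0, "tz": 0.006, "ax": 0, "ay": 0, "az": 0, "jaw": 255}, {"tx": 0, "ty": 0, "tz": 0.002, "ax": 0, "ay": 0, "az": 0, "jaw": 255}]}}

```text
time: 35.9
tool_pos: [0.5952, -0.3097, -0.0059]
tool_rot: [0.001, 1.0, -0.004, 0.005]
contact_force: [0.1, 0.3, -8.3]
gripper_width: 0.469
```

{"method": "move_arm", "body": {"rows": [{"tx": 0, "ty": 0, "tz": 0.001, "ax": 0, "ay": 0.1, "az": 0, "jaw": 255}]}}

```text
time: 36.0
tool_pos: [0.5954, -0.3096, -0.0071]
tool_rot: [0.001, 1.0, -0.004, 0.006]
contact_force: [-0.1, -0.2, -8.0]
gripper_width: 0.467
```

{"method": "move_arm", "body": {"rows": [{"tx": 0, "ty": 0, "tz": 0.002, "ax": 0, "ay": -0.2, "az": 0, "jaw": 255}]}}

```text
time: 36.1
tool_pos: [0.5956, -0.3098, -0.0087]
tool_rot: [0.001, 1.0, -0.004, 0.004]
contact_force: [-0.2, -0.7, -7.7]
gripper_width: 0.471
```

{"method": "move_arm", "body": {"rows": [{"tx": 0, "ty": 0, "tz": 0.0015, "ax": 0, "ay": 0, "az": 0, "jaw": 255}]}}

```text
time: 36.2
tool_pos: [0.596, -0.3101, -0.0098]
tool_rot: [0.002, 1.0, -0.004, 0.005]
contact_force: [0.2, 0.5, -7.2]
gripper_width: 0.467
```

{"method": "move_arm", "body": {"rows": [{"tx": 0, "ty": 0, "tz": 0.001, "ax": 0, "ay": 0, "az": 0, "jaw": 255}]}}

```text
time: 36.3
tool_pos: [0.5963, -0.3103, -0.0105]
tool_rot: [0.002, 1.0, -0.004, 0.005]
contact_force: [-0.6, 0.3, -7.6]
gripper_width: 0.471
```

{"method": "move_arm", "body": {"rows": [{"tx": 0, "ty": 0, "tz": 0.001, "ax": 0, "ay": 0, "az": 0, "jaw": 255}]}}

```text
time: 36.4
tool_pos: [0.5967, -0.3105, -0.0111]
tool_rot: [0.002, 1.0, -0.004, 0.005]
contact_force: [0.1, 0.1, -8.2]
gripper_width: 0.468
```

{"method": "move_arm", "body": {"rows": [{"tx": 0, "ty": 0, "tz": 0.001, "ax": 0, "ay": 0, "az": 0, "jaw": 255}]}}

```text
time: 36.5
tool_pos: [0.5969, -0.3107, -0.0119]
tool_rot: [0.002, 1.0, -0.004, 0.005]
contact_force: [0.6, -0.2, -7.6]
gripper_width: 0.468
```

{"method": "move_arm", "body": {"rows": [{"tx": 0, "ty": 0, "tz": 0.001, "ax": 0, "ay": 0, "az": 0, "jaw": 255}]}}

```text
time: 36.6
tool_pos: [0.597, -0.3107, -0.012]
tool_rot: [0.002, 1.0, -0.004, 0.005]
contact_force: [-2.5, 2.0, 0.7]
gripper_width: 0.475
```

{"method": "move_arm", "body": {"rows": [{"tx": 0, "ty": 0, "tz": 0.001, "ax": 0, "ay": 0, "az": 0, "jaw": 255}]}}

```text
time: 36.7
tool_pos: [0.5971, -0.3108, -0.012]
tool_rot: [0.002, 1.0, -0.004, 0.005]
contact_force: [-2.8, 2.3, -0.5]
gripper_width: 0.476
```

{"method": "move_arm", "body": {"rows": [{"tx": 0, "ty": 0, "tz": 0, "ax": 0, "ay": 0, "az": 0, "jaw": 110}, {"tx": 0, "ty": 0, "tz": 0, "ax": 0, "ay": 0, "az": 0, "jaw": 80}, {"tx": 0, "ty": 0, "tz": 0, "ax": 0, "ay": 0, "az": 0, "jaw": 80}, {"tx": 0, "ty": 0, "tz": -0.03, "ax": 0, "ay": 0, "az": 0, "jaw": 80}, {"tx": 0, "ty": 0, "tz": -0.045, "ax": 0, "ay": 0, "az": 0, "jaw": 80}, {"tx": -0.01, "ty": 0, "tz": -0.045, "ax": 0, "ay": 0, "az": 0, "jaw": 80}, {"tx": -0.03, "ty": 0.03, "tz": -0.02, "ax": 0, "ay": -0.5, "az": 0, "jaw": 80}, {"tx": -0.03, "ty": 0.03, "tz": 0, "ax": 0, "ay": -0.5, "az": 0, "jaw": 80}, {"tx": -0.03, "ty": 0.03, "tz": 0, "ax": 0, "ay": 0, "az": 0, "jaw": 80}, {"tx": -0.03, "ty": 0.03, "tz": 0, "ax": 0, "ay": 0, "az": 0, "jaw": 80}, {"tx": 0, "ty": 0, "tz": 0, "ax": 0, "ay": 0, "az": 0, "jaw": 80}]}}

```text
time: 37.8
tool_pos: [0.4696, -0.4396, 0.1495]
tool_rot: [0.014, 1.0, -0.002, 0.008]
contact_force: [-0.0, 0.5, -0.3]
gripper_width: 0.685
```

```bash
python3 pic.py wrist w35; python3 pic.py scene s35;python3 pic.py top t35
```

```text
37.85 [ 0.47114727 -0.43827064  0.14970374] [ 0.01320673  0.99987144 -0.00113313  0.00902264] [ 0.52378403 -0.01350327 -0.0335833 ] 0.6874683473800876
37.9 [ 0.47209167 -0.43693368  0.14920133] [ 1.26648581e-02  9.99879961e-01 -2.55999138e-04  8.92180264e-03] [ 0.23536957  0.08969215 -0.51561234] 0.6844532499196141
37.95 [ 0.47261189 -0.43591462  0.1486281 ] [1.22197281e-02 9.99887873e-01 5.18118779e-04 8.64013824e-03] [0.56052207 0.28189315 0.08592756] 0.6889632701928016
```

View pics/s35.png

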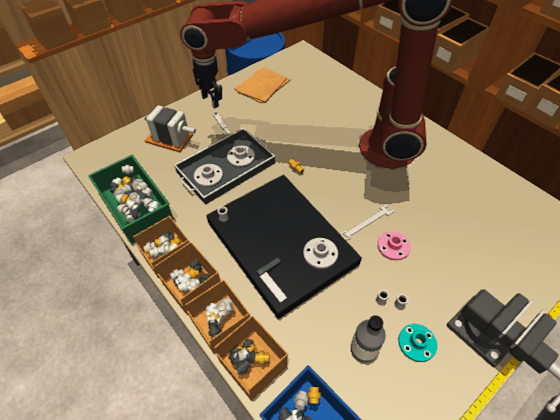

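View pics/w35.png

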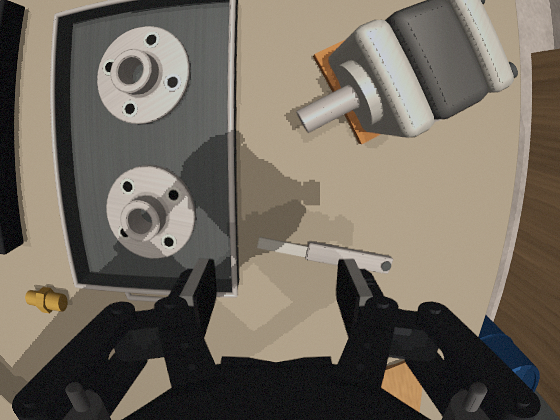

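View pics/t35.png

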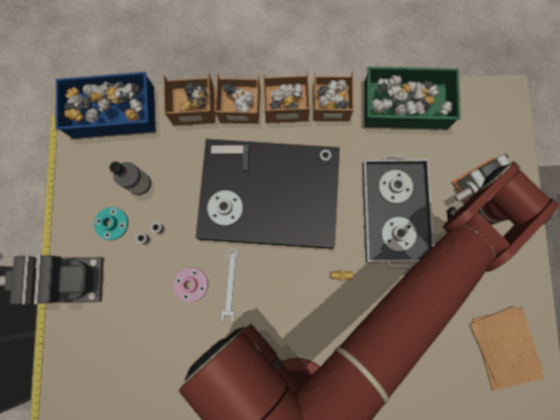

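{"method": "move_arm", "body": {"rows": [{"tx": 0, "ty": 0, "tz": 0, "ax": 0, "ay": 0, "az": 0, "jaw": 80}]}}

```text
time: 38.05
tool_pos: [0.4734, -0.4351, 0.1486]
tool_rot: [0.012, 1.0, 0.001, 0.009]
contact_force: [-0.4, 0.3, -0.6]
gripper_width: 0.689
```

```bash
python3 -c "
from plant import manip
print(manip.job_done()); print(manip.state()['time'])"
```

```text
the job is handed in; nothing more can be done
None
the job is handed in; nothing more can be done
```

Two of the three flanges rock, and both are now lying flat, side by side, in the rework tray. The steady one was left on the plate. I handed the job in at about 38 s.

| Flange, start position (x, y) in m | Presses | Result |
|---|---|---|
| (0.534, 0.194) | 4 places round the rim | Stopped at the same height (0.0302–0.0303 m) every time. It is steady and was left where it was. |
| (0.522, -0.032) | 5 places | Sank about 3 mm at under 2 N on both opposite sides and held firm at one place. It rocks and was moved to the tray. |
| (0.628, 0.077) | 3 places | Sank about 2–3 mm on two sides and held firm on the line between them; the pictures showed the hub tipping both ways. It rocks and was moved to the tray. |

I lowered both flanges until the force reading showed contact, and only then released them. The last scene, top and wrist pictures show the two flat in the tray and not touching. The third flange, the square, the ferrules and the other bystanders look unmoved, and the gripper is clear of everything. I checked that by eye, not by measurement.

Two things disagreed:
- **Tool height:** The shut fingertips touched about 32 mm higher than the reported tool position implies. I went by the measured contact instead.
- **First reading:** I first took the flange at (0.522, -0.032) for steady. Comparing stop heights and pictures afterwards showed it had sunk, and a fifth press confirmed that it rocks.

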